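# Fetch the bench block from under the things on the lid

### The job

I want to hammer on the steel bench block, but it is in the clear-lidded wooden box and a thread spool and a bead pot stand on the lid. First clear the spool and the pot on to the grey bead mat, then lift the lid off and lay it flat on the mat too, and set the block square in the middle of the cork pad. Then put the lid back on the box, fully home, and stand the spool and the pot back on it, each where it stood before; do not tip either of them over.

Things in the scene. Friction and masses are not known exactly. Their poses are not given: they have to be found in the camera images.
- box: open wooden box, 124 x 180 mm outside (x by y) and 48 mm high, walls 6 mm, inner floor 5 mm above its underside; fixed to the desk. Origin at the centre of its underside, x across its short side, y along its long side, z up. A bead reamer lies fixed inside along its +y end wall and takes up the last 14 mm there.
- lid_grip (a point): loose clear acrylic lid (plate 124x180x4 mm, 160 g) with a wooden bar handle across its middle, 64 mm along x, 12 wide, 14 high. Point: centre of the bar, 27 mm above the plate's underside. A rounded lip 7 mm deep under the plate drops inside the box walls with 2.5 mm play. Point is 75 mm above the desk when home, 37 mm when laid on the mat. Axes as the box's; fits half turned too.
- spool_mid (a point): thread spool with two flanges, 28 mm diameter, 38 mm high, 30 g, standing upright (z up) on the lid on one side of the handle; the point is its centre, 19 mm above its foot. Which side the spool and which the pot stands on changes.
- pot_mid (a point): small clear screw pot of beads with a closed lid, 36 mm diameter over its lid (top 7 mm; body 32 mm), 33 mm high, 35 g, standing upright (z up) on the box's lid on the other side of the handle; the point is its centre, 16.5 mm above its foot.
- block_mid (a point): steel bench block on a black base, 60 x 60 x 15 mm, 300 g, lying flat on the floor of the box under the clear lid, near the middle and a little turned; the point is its centre, 7.5 mm above its underside; x and y run square to its sides.
- mat: grey bead mat on the desk, 220 x 260 mm (x by y), 3 mm thick, fixed; the side area. Origin at the centre of its underside, z up. Tweezers lie fixed on it along its +y edge, at y from 111 to 123 mm and x from -15 to 105 mm; the rest is free.
- pad: square cork pad on the desk, 90 x 90 mm, 8 mm thick, fixed. Origin at the centre of its underside, x and y square to its sides.

How it is judged (in metres and radians):
On the way, in this order (a step that is already met when the one before it is completed fails the run):
1. the spool and the pot both stand upright on the mat, with the lid still on the box (x of spool_mid in the frame of mat between -0.11 and 0.11 m and y of spool_mid in the frame of mat between -0.13 and 0.13 m and height (world z) of spool_mid below 0.025 m and angle between each of spool_mid, pot_mid's own z axis and vertical below 0.1 rad and x of pot_mid in the frame of mat between -0.11 and 0.11 m and y of pot_mid in the frame of mat between -0.13 and 0.13 m and height (world z) of pot_mid below 0.0225 m and horizontal distance between lid_grip and box below 0.006 m and height (world z) of lid_grip between 0.0725 and 0.0775 m and angle between lid_grip's own z axis and vertical below 0.03 rad), for 0.2 s.
2. the lid lies flat on the mat, with the spool and the pot still standing on the mat (x of lid_grip in the frame of mat between -0.11 and 0.11 m and y of lid_grip in the frame of mat between -0.13 and 0.13 m and height (world z) of lid_grip below 0.04 m and angle between each of lid_grip, spool_mid, pot_mid's own z axis and vertical below 0.1 rad and x of spool_mid in the frame of mat between -0.11 and 0.11 m and y of spool_mid in the frame of mat between -0.13 and 0.13 m and height (world z) of spool_mid below 0.025 m and x of pot_mid in the frame of mat between -0.11 and 0.11 m and y of pot_mid in the frame of mat between -0.13 and 0.13 m and height (world z) of pot_mid below 0.0225 m), for 0.2 s.
3. the block lies flat and square in the middle of the cork pad, with the lid still off (horizontal distance between block_mid and pad below 0.012 m and height (world z) of block_mid between 0.0125 and 0.0185 m and angle between block_mid's own z axis and vertical below 0.08 rad and (angle between the x axis of block_mid and the x axis of pad, either way round below 0.2 rad or angle between the x axis of block_mid and the y axis of pad, either way round below 0.2 rad) and horizontal distance between lid_grip and box above 0.05 m), for 0.2 s.
4. the lid is back on the box, fully home, with the block left on the pad (horizontal distance between lid_grip and box below 0.006 m and height (world z) of lid_grip between 0.0725 and 0.0775 m and angle between lid_grip's own z axis and vertical below 0.03 rad and horizontal distance between block_mid and pad below 0.012 m and height (world z) of block_mid between 0.0125 and 0.0185 m and angle between block_mid's own z axis and vertical below 0.08 rad and (angle between the x axis of block_mid and the x axis of pad, either way round below 0.2 rad or angle between the x axis of block_mid and the y axis of pad, either way round below 0.2 rad)), for 0.2 s.
At the end, for the whole second after the job is handed in: The block lies flat on the pad, within 12 mm of its centre and square to 0.2 rad; the lid is home on the box (within 6 mm of centre, 2.5 mm in height, 0.03 rad of level); the spool and the pot stand upright on it, each within 15 mm of where it stood at the start (all of step 4 and distance of each of spool_mid, pot_mid from where it was at the start of the episode below 0.015 m and angle between each of spool_mid, pot_mid's own z axis and vertical below 0.1 rad); the robot touches nothing.
It fails at once if the spool is tipped over (angle between spool_mid's own z axis and vertical above 0.7 rad).
It fails at once if the pot is tipped over (angle between pot_mid's own z axis and vertical above 0.7 rad).
It also fails if it takes over 138 s, if anything falls off the work surface, if the arm or the gripper's body presses on something with over 40 N, if the wrist force passes 120 N, or if a joint passes its speed limit or range.

### The arm

A 6-joint arm with a two-finger parallel gripper is mounted at the origin on a cart in front of the work surface, level with it; the furniture and walls round the work are solid. World frame = base frame: x ahead of the robot, y to its left, z up, the work surface at z = 0. Lengths are in mm, angles in rad, forces in N, time in s.
With the tool pointing down it reaches from about 350 to 725 mm from the base axis. Payload 4.3 kg.
Tool frame: the origin (TCP) lies midway between the tips of the shut fingers; the grasp point (between the pads) lies 19 mm behind it; z points along the fingers, y is the direction in which the jaws open and shut (so a half turn about z gives the same grasp; the last joint's range is limited). The gripper opens to 85 mm and grips with 20 to 120 N. Pads are 22 mm wide; open, the fingers measure 114 mm over their backs; the gripper's body (76 mm by 85 mm) begins 54 mm behind the grasp point. The pads swing forward as they close: fully open they stand 13 mm farther back than shut.
Start: joints at [-1.329, 0.377, 0.081, 1.274, 0, 1.46], TCP at [198.151, -539.818, 231.329] pointing down, gripper open.
Joint ranges: [-2.72, 2.72], [-0.84, 1.66], [-1.02, 1.22], [-1.77, 2.12], [-1.37, 1.28], [-3.14, 3.14]. Speed limits (rad/s): [2.57, 2.57, 3.14, 3.14, 3.14, 3.14].

### API

Orientations are given as [roll, pitch, yaw] about the fixed x, y, z axes, in that order (R = Rz(yaw) Ry(pitch) Rx(roll)).
In Python, from rig import sensors, viewer, workorder gives the robot as it stands.
- The arm moves only by the tool step_arm, never from a script. Its argument "commands" is text: rows parted by semicolons, each of 7 numbers parted by spaces: the turn, a rotation vector about the world's x, y, z in degrees, then the shift along the world's x, y, z in cm, then the opening in per cent of the stroke, from 0 (shut) to 100 (fully open). In form: ax ay az x y z claw; .... A call has 1 to 10 rows; each row shifts and turns the commanded pose from where the row before left it; what a row does not reach is not made up. A row lasts 1/10 s, in which the tool goes at most 50 mm and 8.59 degrees, less where a joint would pass 70% of its speed; a pose out of reach is approached as far as the arm can. A call with a gripper value outside its range is refused whole. The fingers move at their own pace and stop on an object; "squeeze" is the grip in N (left out, the last holds). Time passes only in rows, so rows that do not move let the fingers close. It gives the time, the measured TCP pose, the force and the opening at its end, in the units of the state.
- sensors.get_state(): the state, without advancing time (a new reading comes with each control period).
- viewer.capture(name): name is "scene" or "top"; returns a dict with "image" (480x640x3 uint8, red, green, blue), "intrinsics" (3x3 intrinsics, pixels), "origin" and "orientation" of the camera in the world. Camera axes: x right, y down, z forward; pixel columns grow to the right and rows downward; lengths in mm; the calibration is good to about 2 mm. A picture is of the moment at which its call begins. There is no depth.
- workorder.finish_job(): hands the job in, once; it reports no verdict.
The state is a dict: "time_s": time; "qpos": joint angles; "joint_velocities": joint speeds; "effort": joint torques, N m; "position": TCP position; "tcp_rot": TCP orientation; "ft_force": force on the tool from outside, world axes, zero at the start; "ft_torque": the same for the moment, N m; "opening": finger opening in mm.
Only numpy, scipy, OpenCV 4.12 (cv2) and the standard library are available. Lean on these libraries where they do the work, as an engineer would, in place of code of your own. Each camera call takes 0.05 s, during which the arm holds its last target.

## Working session

There is one attempt and no reset: what is moved stays moved. The work goes in short steps, Python scripts to look and compute and a tool call to move; the robot and the scene stay as the last step left them, time stands still between calls to the robot, and variables do not carry over. Pictures are saved under pics/ and viewed, and the job is handed in when it is done.

Besides the shell and the picture viewer there is one more tool, called after "Request:" in YAML: its name, and indented under it one key for each argument. step_arm: Moves the arm, as the interface text tells. Its arguments: {"type":"object","properties":{"commands":{"type":"string"},"squeeze":{"type":"number"}},"required":["commands"]}

```bash
ls; mkdir -p pics; cat > h.py <<'E'
import numpy as np,cv2
from scipy.spatial.transform import Rotation as R
from rig import sensors, viewer, workorder
def cap(n,f=None):
    d=viewer.capture(n)
    if f: cv2.imwrite('pics/'+f,cv2.cvtColor(np.asarray(d['image']),cv2.COLOR_RGB2BGR))
    return d
E
python3 - <<'E'
from h import *
for n in('scene','top'):
    d=cap(n,n+'0.png'); print(n,{k:np.asarray(v).round(4).tolist() for k,v in d.items() if k!='image'})
print(sensors.get_state())
E
```

```text
pics
scene {'intrinsics': [[608.605, 0.0, 316.3165], [0.0, 608.605, 232.7976], [0.0, 0.0, 1.0]], 'origin': [-81.381, -1072.2388, 587.6344], 'orientation': [-1.9683, -0.0004, -0.4804]}
top {'intrinsics': [[433.2035, 0.0, 322.0691], [0.0, 433.2035, 236.5405], [0.0, 0.0, 1.0]], 'origin': [354.2704, -14.4993, 947.8532], 'orientation': [-3.0213, 0.0195, -1.5713]}
{'time_s': 0.1, 'qpos': array([-1.32928873e+00,  3.78002178e-01,  7.97626150e-02,  1.27439578e+00,
        3.69092377e-06,  1.46046718e+00]), 'joint_velocities': array([-0.00045253, -0.00193403,  0.00300532, -0.00029697,  0.00010657,
        0.00120222]), 'effort': array([ 5.98334464e-04, -4.64694715e+01,  2.70581818e+01,  1.20932658e-02,
       -1.33546296e-04, -5.69303239e-06]), 'position': array([ 198.00802799, -539.20705353,  230.44856192]), 'tcp_rot': array([-3.13976523e+00, -2.06153648e-04,  3.51836549e-01]), 'ft_force': array([-0.15971017, -0.16749841,  0.01835801]), 'ft_torque': array([ 0.01777894, -0.01172443, -0.01522454]), 'opening': 85.54454546086505}
```

View pics/scene0.png

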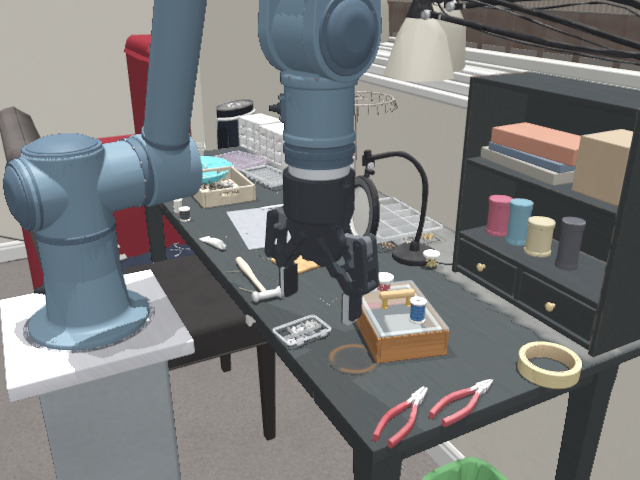

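View pics/top0.png

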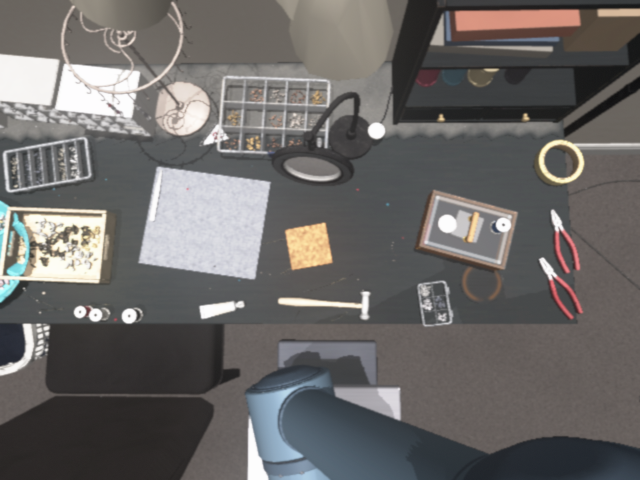

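```bash
cat >> h.py <<'E'
def ray(d,u,v):
    K=np.asarray(d['intrinsics']);r=R.from_euler('xyz',d['orientation']).as_matrix()
    return np.asarray(d['origin']),r@np.array([(u-K[0,2])/K[0,0],(v-K[1,2])/K[1,1],1.])
def onz(d,u,v,z):
    o,r=ray(d,u,v); return o+r*(z-o[2])/r[2]
def tri(d1,p1,d2,p2):
    o1,a=ray(d1,*p1);o2,b=ray(d2,*p2)
    t=np.linalg.lstsq(np.c_[a,-b],o2-o1,rcond=None)[0]
    return o1+a*t[0],o2+b*t[1]
def proj(d,P):
    K=np.asarray(d['intrinsics']);r=R.from_euler('xyz',d['orientation']).as_matrix()
    c=r.T@(np.asarray(P,float)-np.asarray(d['origin'])); return (K@c/c[2])[:2]
E
python3 - <<'E'
from h import *
d=cap('top'); s=cap('scene')
i=cv2.cvtColor(np.asarray(d['image']),cv2.COLOR_RGB2BGR)
cv2.imwrite('pics/b1.png',cv2.resize(i[180:280,410:530],None,fx=6,fy=6,interpolation=cv2.INTER_CUBIC))
cv2.imwrite('pics/m1.png',cv2.resize(i[140:290,130:350],None,fx=3.6,fy=3.6,interpolation=cv2.INTER_CUBIC))
j=cv2.cvtColor(np.asarray(s['image']),cv2.COLOR_RGB2BGR)
cv2.imwrite('pics/s1.png',cv2.resize(j[260:370,340:460],None,fx=5,fy=5,interpolation=cv2.INTER_CUBIC))
print(proj(d,sensors.get_state()['position']),proj(s,sensors.get_state()['position']))
# pad/mat
hsv=cv2.cvtColor(i,cv2.COLOR_BGR2HSV)
def quad(m,name,z):
    cs,_=cv2.findContours(m,cv2.RETR_EXTERNAL,cv2.CHAIN_APPROX_NONE);c=max(cs,key=cv2.contourArea)
    r=cv2.minAreaRect(c);b=cv2.boxPoints(r);P=np.array([onz(d,*q,z)[:2] for q in b])
    print(name,np.round(b).tolist(),P.round(1).tolist(),'ctr',P.mean(0).round(1),'sides',[np.linalg.norm(P[k]-P[k-1]).round(1) for k in range(4)],'ang',[np.degrees(np.arctan2(*(P[k]-P[k-1])[::-1])).round(1) for k in range(4)])
m=cv2.inRange(hsv,(8,90,120),(25,255,255));m[:,:270]=0;m[:,350:]=0;m[:210]=0;m[285:]=0
quad(m,'pad',8)
m=cv2.inRange(hsv,(0,0,120),(180,50,235));m[:,:135]=0;m[:,285:]=0;m[:160]=0;m[285:]=0
m=cv2.morphologyEx(m,cv2.MORPH_OPEN,np.ones((5,5)))
quad(m,'mat',3)
E
```

```text
[663.88892406 388.53004465] [317.54505398 317.25210203]
pad [[284.0, 229.0], [325.0, 222.0], [332.0, 263.0], [291.0, 270.0]] [[484.4, 87.0], [500.2, -3.0], [410.6, -18.5], [395.1, 70.5]] ctr [447.6  34. ] sides [np.float64(90.8), np.float64(91.4), np.float64(90.9), np.float64(90.3)] ang [np.float64(10.5), np.float64(-80.1), np.float64(-170.2), np.float64(99.9)]
mat [[138.0, 263.0], [152.0, 163.0], [271.0, 181.0], [256.0, 280.0]] [[410.9, 409.6], [635.9, 387.8], [594.3, 118.5], [372.7, 147.3]] ctr [503.5 265.8] sides [np.float64(265.0), np.float64(226.0), np.float64(272.5), np.float64(223.4)] ang [np.float64(81.7), np.float64(-5.5), np.float64(-98.8), np.float64(172.6)]
```

View pics/b1.png

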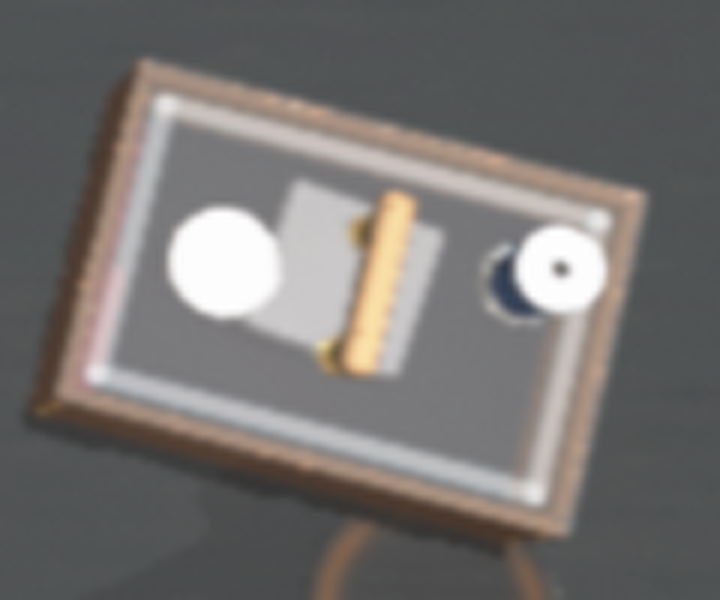

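View pics/m1.png

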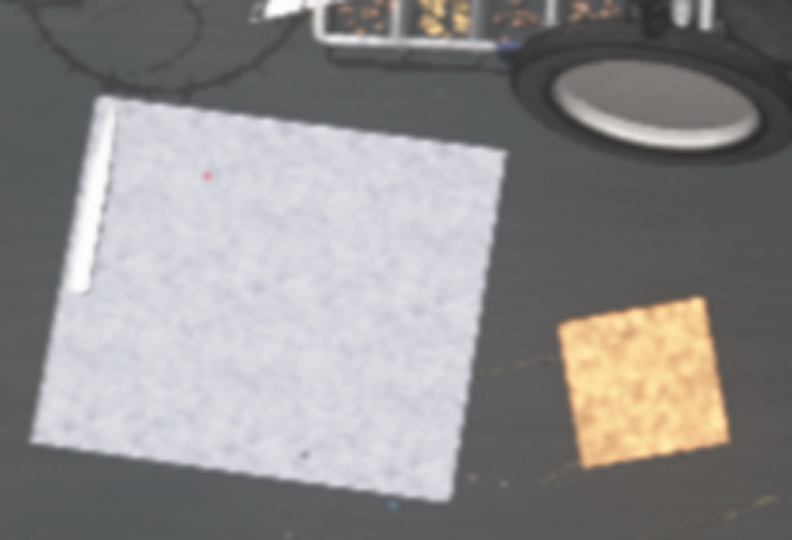

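View pics/s1.png

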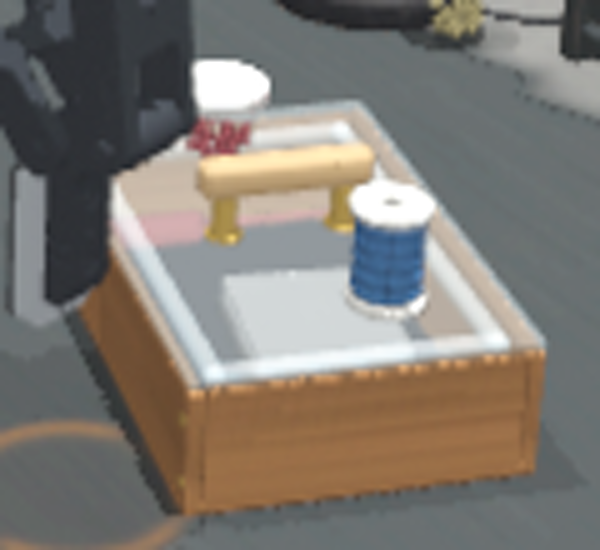

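```bash
python3 - <<'E'
from h import *
d=cap('top');s=cap('scene')
f=lambda x,y:(410+(x+.5)/6-.5,180+(y+.5)/6-.5)
def show(n,pts,z):
    P=np.array([onz(d,*f(*p),z)[:2] for p in pts])
    e=[P[(k+1)%len(P)]-P[k] for k in range(len(P))]
    print(n,P.round(1).tolist(),'c',P.mean(0).round(1),[np.linalg.norm(x).round(1) for x in e],[np.degrees(np.arctan2(x[1],x[0])).round(1) for x in e])
show('box',[(143,62),(647,195),(568,535),(62,400)],50)
show('pot',[(225,262)],85)
show('spool',[(562,269)],90)
show('bar',[(397,192),(362,375)],82)
show('block',[(300,180),(443,232),(400,378),(245,325)],20)
g=lambda x,y:(340+(x+.5)/5-.5,260+(y+.5)/5-.5)
a,b=tri(d,f(562,269),s,g(392,203));print('spool top',a.round(1),b.round(1))
a,b=tri(d,f(225,262),s,g(225,85));print('pot top',a.round(1),b.round(1))
# mat corners from m1
m=lambda x,y:(130+(x+.5)/3.6-.5,140+(y+.5)/3.6-.5)
P=np.array([onz(d,*m(*p),3)[:2] for p in [(98,97),(507,152),(450,502),(31,442)]])
e=[P[(k+1)%4]-P[k] for k in range(4)]
print('mat',P.round(1).tolist(),P.mean(0),[np.linalg.norm(x).round(1) for x in e],[np.degrees(np.arctan2(x[1],x[0])).round(1) for x in e])
# lamp lens height: top view lens rim centre vs scene
print(tri(d,(313,166),s,(367,210)))
E
```

```text
box [[561.0, -231.5], [513.0, -404.2], [395.1, -371.0], [441.9, -199.9]] c [ 477.7 -301.7] [np.float64(179.3), np.float64(122.4), np.float64(177.4), np.float64(123.1)] [np.float64(-105.5), np.float64(164.3), np.float64(74.7), np.float64(-14.9)]
pot [[484.7, -248.1]] c [ 484.7 -248.1] [np.float64(0.0)] [np.float64(0.0)]
spool [[481.2, -357.6]] c [ 481.2 -357.6] [np.float64(0.0)] [np.float64(0.0)]
bar [[508.7, -307.2], [446.9, -293.0]] c [ 477.8 -300.1] [np.float64(63.3), np.float64(63.3)] [np.float64(167.0), np.float64(-13.0)]
block [[524.2, -293.6], [505.1, -343.9], [452.5, -326.3], [471.7, -272.1]] c [ 488.4 -309. ] [np.float64(53.8), np.float64(55.5), np.float64(57.6), np.float64(56.8)] [np.float64(-110.8), np.float64(161.5), np.float64(70.5), np.float64(-22.3)]
spool top [ 481.2 -357.6   89.9] [ 482.4 -358.3   90.4]
pot top [ 484.9 -248.5   83.6] [ 487.8 -250.    84.5]
mat [[628.7, 377.0], [592.0, 119.3], [375.5, 150.8], [412.3, 408.4]] [502.11864855 263.85252205] [np.float64(260.3), np.float64(218.7), np.float64(260.1), np.float64(218.6)] [np.float64(-98.1), np.float64(171.7), np.float64(81.9), np.float64(-8.3)]
(array([599.52744071,  20.14302136, 100.83547116]), array([613.16204563,  13.04566888, 104.49314419]))
```

Request:
step_arm:
  commands: "0 0 6.85 3.54 2.26 -1 60;0 0 6.85 3.54 2.26 -1 60;0 0 6.85 3.54 2.26 -1 60;0 0 6.85 3.54 2.26 -1 60;0 0 6.85 3.54 2.26 -1 60;0 0 6.85 3.54 2.26 -1 60;0 0 6.85 3.54 2.26 -1 60;0 0 6.85 3.54 2.26 -1 60;0 0 0 0 0 0 60;0 0 0 0 0 0 60"
  squeeze: 30

```text
time_s: 1.3
position: [481.6, -358.2, 150.8]
tcp_rot: [-3.14, -0.0, 1.31]
ft_force: [-0.5, 0.7, -0.1]
opening: 51.1
```

Request:
step_arm:
  commands: "0 0 0 0 0 -3 60;0 0 0 0 0 -3 60;0 0 0 0 0 -2 60;0 0 0 0 0 -1.6 60;0 0 0 0 0 0 60;0 0 0 0 0 0 60"

```text
time_s: 1.9
position: [480.6, -359.9, 55.9]
tcp_rot: [-3.142, 0.0, 1.306]
ft_force: [-0.6, -0.1, 0.1]
opening: 51.3
```

```bash
python3 - <<'E'
from h import *
s=cap('scene')
j=cv2.cvtColor(np.asarray(s['image']),cv2.COLOR_RGB2BGR)
cv2.imwrite('pics/s2.png',cv2.resize(j[200:370,330:490],None,fx=4,fy=3.5,interpolation=cv2.INTER_CUBIC))
E
```

```text
(no output)
```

View pics/s2.png

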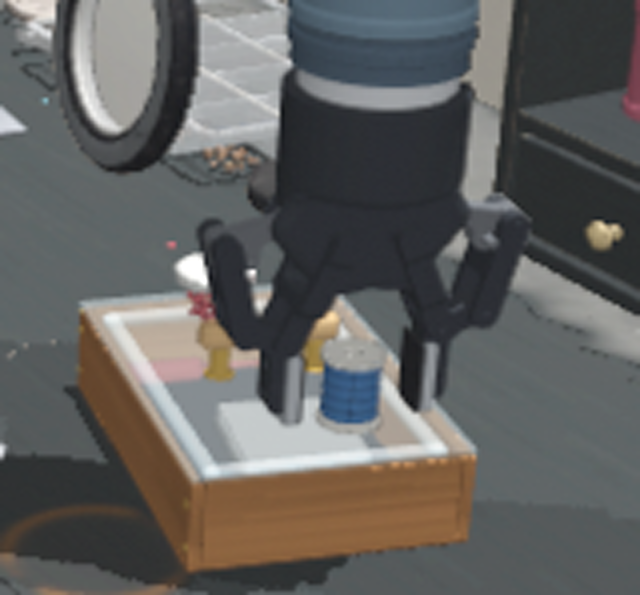

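Request:
step_arm:
  commands: "0 0 0 0.05 0.1 -0.1 60;0 0 0 0 0 0 45;0 0 0 0 0 0 35;0 0 0 0 0 0 25;0 0 0 0 0 0 15;0 0 0 0 0 0 15;0 0 0 0 0 0 15"
  squeeze: 30

```text
time_s: 2.65
position: [482.2, -358.3, 55.0]
tcp_rot: [3.14, 0.001, 1.308]
ft_force: [-1.1, 0.2, 5.8]
opening: 27.2
```

Request:
step_arm:
  commands: "0 0 0 0 0 2 15;0 0 0 0 0 3 15;0 0 0 0 0 3 15;0 0 0 -0.5 4.5 1 15;0 0 0 -0.5 4.5 0 15;0 0 0 -0.5 4.5 0 15;0 0 0 -0.5 4.5 0 15;0 0 0 -0.5 4.5 0 15;0 0 0 -0.5 4.5 0 15;0 0 0 -0.5 4.5 0 15"

```text
time_s: 3.65
position: [446.0, -41.2, 144.0]
tcp_rot: [-3.141, -0.0, 1.308]
ft_force: [0.2, -0.7, 0.4]
opening: 27.2
```

```bash
python3 - <<'E'
from h import *
st=sensors.get_state();print(st['opening'],st['position'],st['qpos'])
s=cap('scene','s3.png')
d=cap('top','t3.png')
E
```

```text
27.166764095798218 [446.01548996 -41.22783125 144.00980069] [-2.34106041e-01  1.73917078e-01 -4.28011941e-01  9.69224180e-01
  1.94894351e-04  1.59967026e+00]
```

View pics/s3.png

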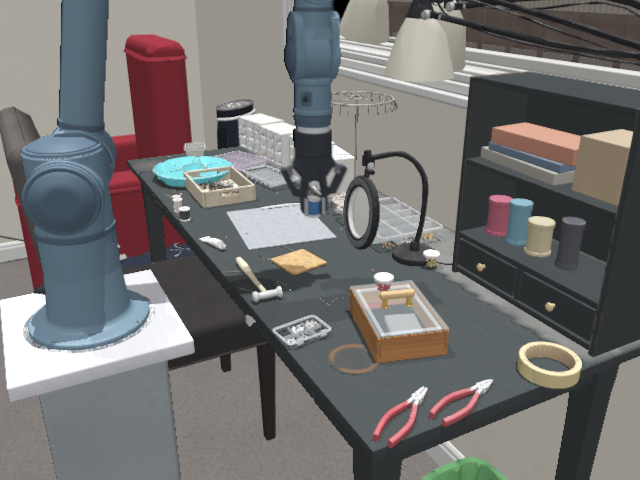

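Request:
step_arm:
  commands: "0 0 0 -0.45 4.27 0 15;0 0 0 -0.45 4.27 0 15;0 0 0 -0.45 4.27 0 15;0 0 0 -0.45 4.27 0 15;0 0 0 -0.4 4.27 0 15;0 0 0 -0.4 4.27 -2 15;0 0 0 0 0 -4 15;0 0 0 0 0 -4 15;0 0 0 0 0 -2.2 15;0 0 0 0 0 0 15"

```text
time_s: 4.75
position: [417.7, 211.6, 19.0]
tcp_rot: [-3.136, 0.004, 1.308]
ft_force: [-0.5, -1.5, -0.9]
opening: 27.2
```

Request:
step_arm:
  commands: "0 0 0 0 0 -0.7 15;0 0 0 0 0 -0.4 15;0 0 0 0 0 -0.1 15;0 0 0 0 0 0 15"

```text
time_s: 5.15
position: [421.7, 213.3, 11.1]
tcp_rot: [3.14, -0.001, 1.308]
ft_force: [0.2, -0.1, -0.1]
opening: 27.1
```

Request:
step_arm:
  commands: "0 0 0 0 0 -0.3 15;0 0 0 0 0 0 15;0 0 0 0 0 0 15"

```text
time_s: 5.45
position: [420.8, 213.2, 7.4]
tcp_rot: [3.141, -0.0, 1.308]
ft_force: [0.5, -1.0, 0.2]
opening: 26.8
```

Lower the last ~1 mm, check contact and open.

Request:
step_arm:
  commands: "0 0 0 0 0 -0.12 15;0 0 0 0 0 0 15;0 0 0 0 0 0 32;0 0 0 0 0 0 40;0 0 0 0 0 0 55;0 0 0 0 0 0 60;0 0 0 0 0 3 60;0 0 0 0 0 4 60"

```text
time_s: 6.25
position: [418.5, 212.3, 75.1]
tcp_rot: [-3.137, 0.003, 1.308]
ft_force: [0.1, 0.4, -0.8]
opening: 51.3
```

```bash
python3 - <<'E'
from h import *
st=sensors.get_state();print(st['opening'],st['position'])
s=cap('scene')
j=cv2.cvtColor(np.asarray(s['image']),cv2.COLOR_RGB2BGR)
cv2.imwrite('pics/s4.png',cv2.resize(j[140:260,220:360],None,fx=5,fy=5,interpolation=cv2.INTER_CUBIC))
E
```

```text
51.317849580019676 [418.52760405 212.34263149  75.10086568]
```

View pics/s4.png

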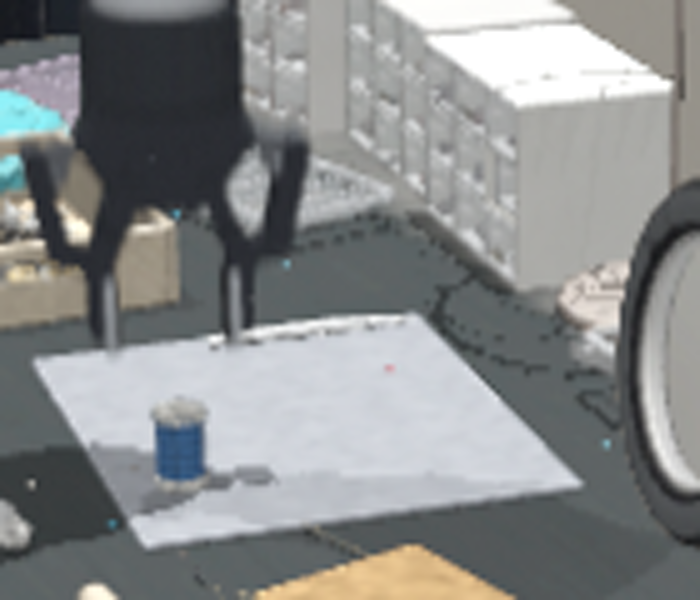

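Request:
step_arm:
  commands: "0 0 0 0.2 -2 4 60;0 0 0 0.6 -4.7 3 60;0 0 0 0.6 -4.7 0.5 60;0 0 0 0.6 -4.7 0 60;0 0 0 0.7 -4.7 0 60;0 0 0 0.7 -4.7 0 60;0 0 0 0.7 -4.7 0 60;0 0 0 0.7 -4.7 0 60;0 0 0 0.7 -4.7 0 60;0 0 0 0.7 -4.7 0 60"

```text
time_s: 7.3
position: [482.2, -226.8, 147.9]
tcp_rot: [3.141, 0.0, 1.308]
ft_force: [0.3, 1.1, -0.1]
opening: 51.3
```

Request:
step_arm:
  commands: "0 0 0 0.2 -1.8 -2 60;0 0 0 0 0 -2 60;0 0 0 0 0 -1 60;0 0 0 0 0 0 60;0 0 0 0 0 0 60"

```text
time_s: 7.8
position: [484.2, -242.1, 98.2]
tcp_rot: [-3.142, -0.0, 1.309]
ft_force: [0.3, 0.6, 0.3]
opening: 51.3
```

Request:
step_arm:
  commands: "0 0 0 0.1 -0.6 0 60;0 0 0 0 0 -2 60;0 0 0 0 0 -1.8 60;0 0 0 0 0 0 60;0 0 0 0 0 0 60"

```text
time_s: 8.3
position: [485.6, -248.9, 60.7]
tcp_rot: [3.141, 0.0, 1.309]
ft_force: [0.2, 0.2, -0.7]
opening: 51.7
```

```bash
python3 - <<'E'
from h import *
s=cap('scene')
j=cv2.cvtColor(np.asarray(s['image']),cv2.COLOR_RGB2BGR)
cv2.imwrite('pics/s5.png',cv2.resize(j[220:360,330:470],None,fx=4,fy=4,interpolation=cv2.INTER_CUBIC))
E
```

```text
(no output)
```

View pics/s5.png

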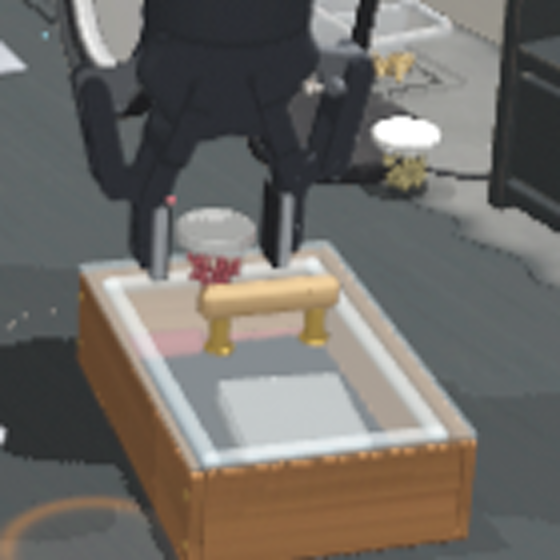

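Pot is centred between the jaws. Close and carry.

Request:
step_arm:
  commands: "0 0 0 0 0 0 45;0 0 0 0 0 0 35;0 0 0 0 0 0 25;0 0 0 0 0 0 25;0 0 0 0 0 0 25;0 0 0 0 0 0 25"
  squeeze: 30

```text
time_s: 8.95
position: [486.1, -249.3, 61.4]
tcp_rot: [3.139, 0.001, 1.308]
ft_force: [-0.6, 0.8, 6.4]
opening: 34.0
```

Request:
step_arm:
  commands: "0 0 0 0 0 2 25;0 0 0 0 0 3 25;0 0 0 0 0 3 25;0 0 0 -0.4 4.3 0.5 25;0 0 0 -0.4 4.3 0 25;0 0 0 -0.4 4.3 0 25;0 0 0 -0.4 4.3 0 25;0 0 0 -0.4 4.3 0 25;0 0 0 -0.4 4.3 0 25;0 0 0 -0.4 4.3 0 25"

```text
time_s: 9.95
position: [457.0, 53.9, 145.3]
tcp_rot: [3.14, -0.0, 1.308]
ft_force: [0.6, 0.2, -0.7]
opening: 34.0
```

Request:
step_arm:
  commands: "0 0 0 -0.5 4.4 0 25;0 0 0 -0.5 4.4 0 25;0 0 0 -0.5 4.4 0 25;0 0 0 -0.5 4.4 0 25;0 0 0 -0.5 4.4 0 25;0 0 0 0 1.6 -3 25;0 0 0 0 0 -4 25;0 0 0 0 0 -4 25;0 0 0 0 0 0 25;0 0 0 0 0 0 25"

```text
time_s: 10.95
position: [431.6, 287.9, 35.1]
tcp_rot: [-3.14, 0.001, 1.308]
ft_force: [-0.3, 0.5, 0.4]
opening: 33.7
```

```bash
python3 - <<'E'
from h import *
s=cap('scene')
j=cv2.cvtColor(np.asarray(s['image']),cv2.COLOR_RGB2BGR)
cv2.imwrite('pics/s6.png',cv2.resize(j[140:260,220:360],None,fx=5,fy=5,interpolation=cv2.INTER_CUBIC))
st=sensors.get_state();print(st['opening'],st['position'])
E
```

```text
34.1247982940402 [433.12483504 288.61446056  36.42683692]
```

View pics/s6.png

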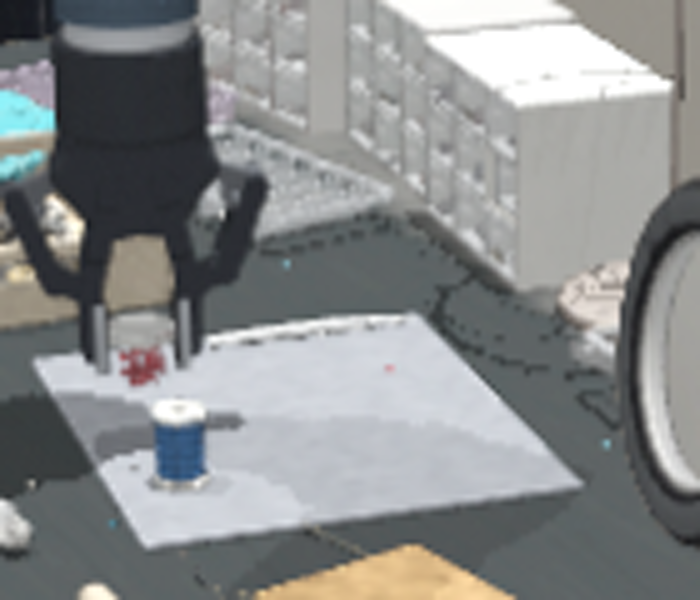

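Request:
step_arm:
  commands: "0 0 0 0 0 -1.5 25;0 0 0 0 0 -0.6 25;0 0 0 0 0 -0.1 25;0 0 0 0 0 0 25;0 0 0 0 0 0 25"

```text
time_s: 11.5
position: [432.9, 288.6, 13.8]
tcp_rot: [3.14, -0.001, 1.308]
ft_force: [0.4, 0.2, -0.4]
opening: 34.3
```

Request:
step_arm:
  commands: "0 0 0 0 0 -0.1 25;0 0 0 0 0 0 25;0 0 0 0 0 0 42;0 0 0 0 0 0 50;0 0 0 0 0 0 60;0 0 0 0 0 0 60;0 0 0 0 0 3 60;0 0 0 0 0 4 60;0 0 0 0 0 4 60"

```text
time_s: 12.4
position: [431.3, 287.8, 122.5]
tcp_rot: [-3.14, 0.001, 1.308]
ft_force: [0.3, -0.3, -0.1]
opening: 51.1
```

```bash
python3 - <<'E'
from h import *
s=cap('scene')
j=cv2.cvtColor(np.asarray(s['image']),cv2.COLOR_RGB2BGR)
cv2.imwrite('pics/s7.png',np.hstack([cv2.resize(j[160:250,220:300],None,fx=5,fy=5),cv2.resize(j[270:360,340:420],None,fx=5,fy=5)]))
st=sensors.get_state();print(st['opening'],st['position'])
E
```

```text
51.370613964155865 [435.33882961 289.95434996 129.67734532]
```

View pics/s7.png

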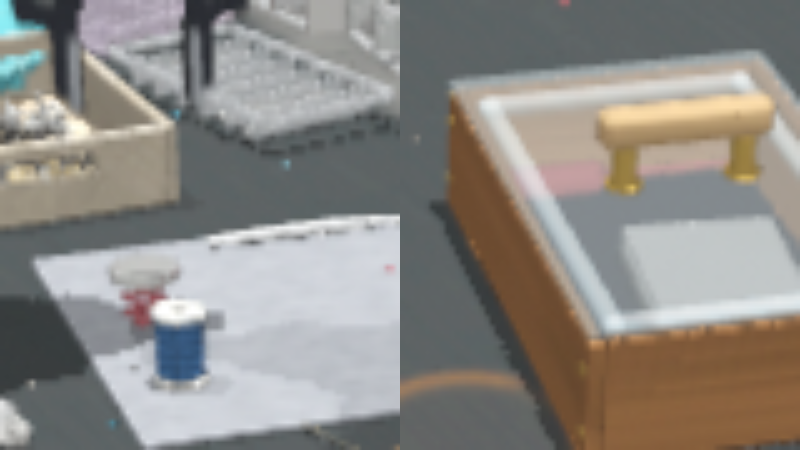

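Request:
step_arm:
  commands: "0 0 5.6 0.27 -3.7 0.2 45;0 0 5.6 0.27 -3.7 0.2 45;0 0 5.6 0.27 -3.7 0.2 45;0 0 5.6 0.27 -3.7 0.2 45;0 0 5.6 0.27 -3.7 0.2 45;0 0 5.6 0.27 -3.7 0.2 45;0 0 5.6 0.27 -3.7 0.2 45;0 0 5.6 0.27 -3.7 0.2 45;0 0 5.6 0.27 -3.7 0.2 45;0 0 5.6 0.27 -3.7 0.2 45"

```text
time_s: 13.45
position: [459.0, -83.2, 141.9]
tcp_rot: [3.141, 0.0, 2.29]
ft_force: [0.8, -0.3, 0.3]
opening: 38.2
```

Request:
step_arm:
  commands: "0 0 5.6 0.27 -3.7 0 45;0 0 5.6 0.27 -3.7 0 45;0 0 5.6 0.27 -3.7 0 45;0 0 5.6 0.27 -3.7 0 45;0 0 5.6 0.27 -3.7 0 45;0 0 5.6 0.27 -3.7 0 45;0 0 0 0 0 0 45;0 0 0 0 0 0 45"

```text
time_s: 14.25
position: [475.1, -304.0, 141.3]
tcp_rot: [3.141, -0.001, 2.87]
ft_force: [0.4, -1.0, 0.7]
opening: 38.3
```

```bash
python3 - <<'E'
from h import *
d=cap('top');st=sensors.get_state();print(st['opening'],st['position'],st['tcp_rot'])
i=cv2.cvtColor(np.asarray(d['image']),cv2.COLOR_RGB2BGR)
cv2.imwrite('pics/b2.png',cv2.resize(i[180:280,410:530],None,fx=6,fy=6,interpolation=cv2.INTER_CUBIC))
s=cap('scene')
j=cv2.cvtColor(np.asarray(s['image']),cv2.COLOR_RGB2BGR)
cv2.imwrite('pics/s8.png',cv2.resize(j[220:360,330:470],None,fx=4,fy=4,interpolation=cv2.INTER_CUBIC))
E
```

```text
38.53893469926383 [ 474.97369305 -303.04426873  141.39540441] [ 3.14048531e+00 -1.10910992e-03  2.87116620e+00]
```

View pics/s8.png

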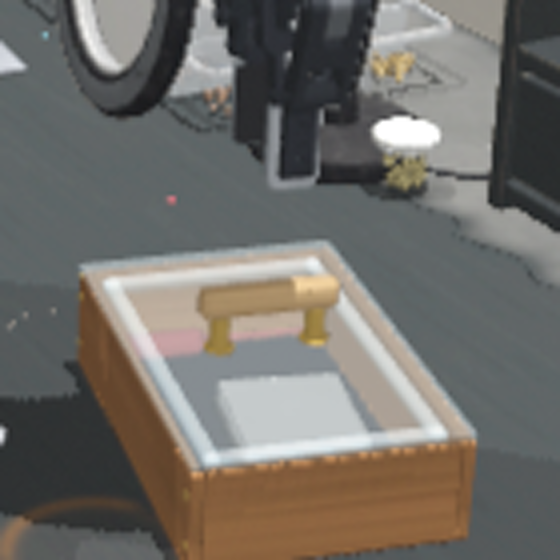

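Request:
step_arm:
  commands: "0 0 0 0.28 0.2 -3 45;0 0 0 0 0 -3 45;0 0 0 0 0 -2 45;0 0 0 0 0 -0.3 45;0 0 0 0 0 0 45;0 0 0 0 0 0 45"

```text
time_s: 14.95
position: [479.1, -301.8, 60.2]
tcp_rot: [-3.141, 0.002, 2.873]
ft_force: [0.4, -0.4, -0.4]
opening: 38.3
```

Request:
step_arm:
  commands: "0 0 0 0 0 0 30;0 0 0 0 0 0 20;0 0 0 0 0 0 10;0 0 0 0 0 0 5;0 0 0 0 0 0 5;0 0 0 0 0 0 5"
  squeeze: 60

```text
time_s: 15.55
position: [479.0, -302.3, 60.1]
tcp_rot: [-3.141, 0.002, 2.872]
ft_force: [-0.2, 0.4, 5.5]
opening: 10.7
```

Request:
step_arm:
  commands: "0 0 0 0 0 0.5 5;0 0 0 0 0 1 5;0 0 0 0 0 1.5 5;0 0 0 0 0 2 5;0 0 0 0 0 2 5;0 0 0 0 0 2 5;0 0 0 -0.8 2 0.3 5;0 0 0 -0.8 3 0 5;0 0 0 -0.8 3.5 0 5;0 0 0 -0.8 3.5 0 5"

```text
time_s: 16.55
position: [445.6, -180.7, 152.3]
tcp_rot: [3.141, 0.0, 2.871]
ft_force: [0.1, 0.1, -1.2]
opening: 10.6
```

```bash
python3 - <<'E'
from h import *
st=sensors.get_state();print(st['opening'],st['position'],st['tcp_rot'],st['ft_force'])
s=cap('scene','s9.png')
E
```

```text
10.636172363624857 [ 445.62972412 -180.7485726   152.30437921] [3.14141395e+00 1.21439318e-04 2.87102465e+00] [ 0.14822372  0.13311027 -1.15705216]
```

View pics/s9.png

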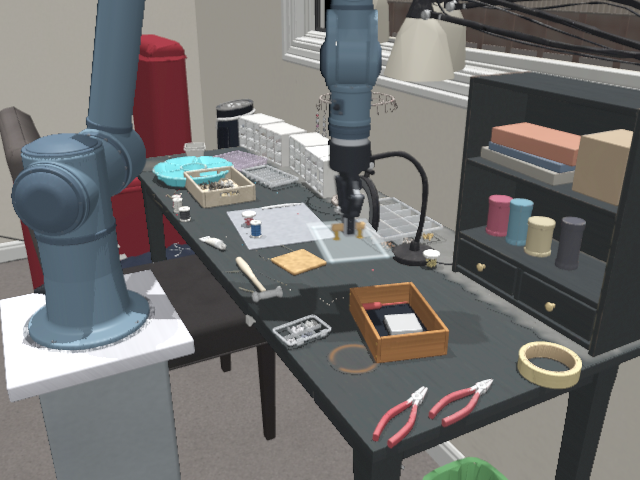

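Request:
step_arm:
  commands: "0 0 0.7 0 4.2 0 5;0 0 0.7 0 4.2 0 5;0 0 0.7 0 4.2 0 5;0 0 0.7 0 4.2 0 5;0 0 0.7 0 4.2 0 5;0 0 0.7 0 4.2 0 5;0 0 0.7 0 4.2 0 5;0 0 0.7 0 4.2 0 5;0 0 0.7 0 4.2 0 5;0 0 0.7 0 4.2 0 5"

```text
time_s: 17.6
position: [446.0, 239.9, 152.4]
tcp_rot: [-3.142, 0.0, 2.995]
ft_force: [1.5, -0.5, -1.9]
opening: 10.5
```

Request:
step_arm:
  commands: "0 0 0 3.2 0 0 5;0 0 0 3.2 0 0 5;0 0 0 3.2 0 -1 5;0 0 0 0 0 -2 5;0 0 0 0 0 -3 5;0 0 0 0 0 -3 5;0 0 0 0 0 -2 5;0 0 0 0 0 -1 5;0 0 0 0 0 0 5;0 0 0 0 0 0 5"

```text
time_s: 18.6
position: [542.9, 238.4, 32.8]
tcp_rot: [3.141, 0.001, 2.994]
ft_force: [0.6, 0.1, -0.6]
opening: 11.0
```

```bash
python3 - <<'E'
from h import *
st=sensors.get_state();print(st['opening'],st['position'],st['tcp_rot'],st['ft_force'])
s=cap('scene')
j=cv2.cvtColor(np.asarray(s['image']),cv2.COLOR_RGB2BGR)
cv2.imwrite('pics/s10.png',cv2.resize(j[140:260,220:360],None,fx=5,fy=5,interpolation=cv2.INTER_CUBIC))
E
```

```text
11.048200383985147 [542.9297553  238.40852809  32.84962913] [3.14101470e+00 1.09689711e-03 2.99411166e+00] [ 0.62450581  0.08863857 -0.625371  ]
```

View pics/s10.png

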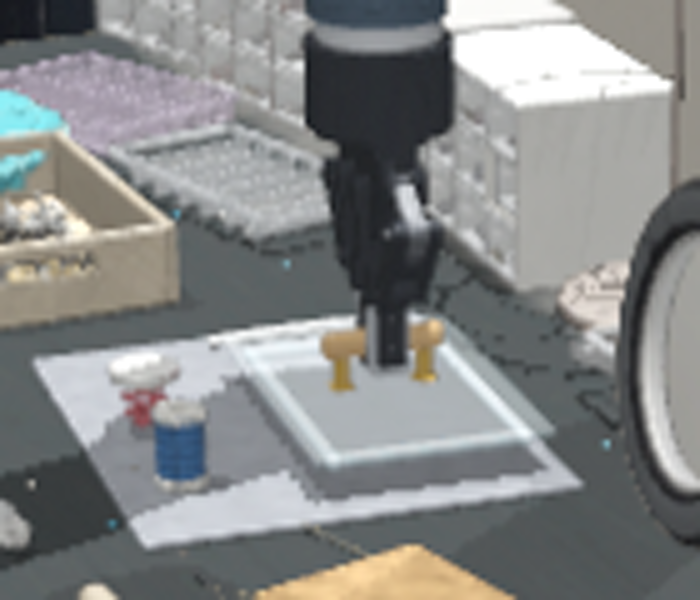

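Request:
step_arm:
  commands: "0 0 0 0 0 -0.5 5;0 0 0 0 0 -0.4 5;0 0 0 0 0 0 5;0 0 0 0 0 0 5"

```text
time_s: 19.05
position: [542.0, 238.2, 22.8]
tcp_rot: [-3.142, -0.0, 2.994]
ft_force: [0.2, 0.3, -2.1]
opening: 10.5
```

Request:
step_arm:
  commands: "0 0 0 0 0 -0.05 5;0 0 0 0 0 0 15;0 0 0 0 0 0 30;0 0 0 0 0 0 45;0 0 0 0 0 0 45;0 0 0 0 0 3 45;0 0 0 0 0 4 60;0 0 0 -2 0 4 80;0 0 0 -4 0 2 100"

```text
time_s: 19.95
position: [486.2, 239.2, 156.4]
tcp_rot: [3.138, 0.008, 2.993]
ft_force: [-0.4, 0.3, 0.9]
opening: 78.2
```

```bash
python3 - <<'E'
from h import *
st=sensors.get_state();print(st['opening'],st['position'],st['tcp_rot'],st['ft_force'])
s=cap('scene');d=cap('top')
j=cv2.cvtColor(np.asarray(s['image']),cv2.COLOR_RGB2BGR)
cv2.imwrite('pics/s11.png',np.hstack([cv2.resize(j[170:270,220:340],None,fx=3,fy=4),cv2.resize(j[270:370,340:460],None,fx=3,fy=4)]))
i=cv2.cvtColor(np.asarray(d['image']),cv2.COLOR_RGB2BGR)
cv2.imwrite('pics/b3.png',cv2.resize(i[180:280,410:530],None,fx=6,fy=6,interpolation=cv2.INTER_CUBIC))
E
```

```text
78.16065911510483 [486.24828539 239.16286895 156.38556401] [3.13754697 0.00776609 2.99257063] [-0.41551767  0.34321161  0.91161047]
```

View pics/s11.png

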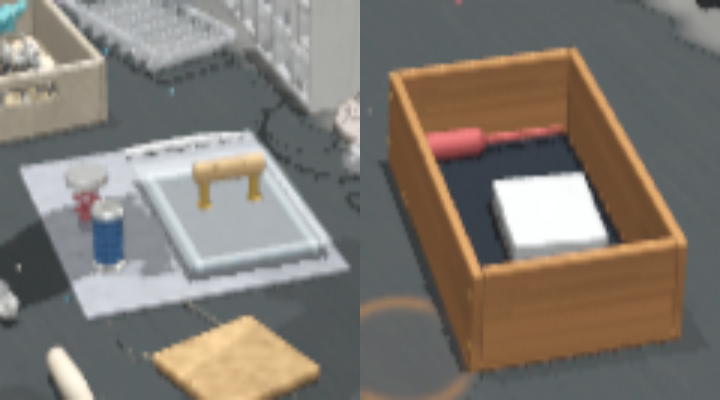

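View pics/b3.png

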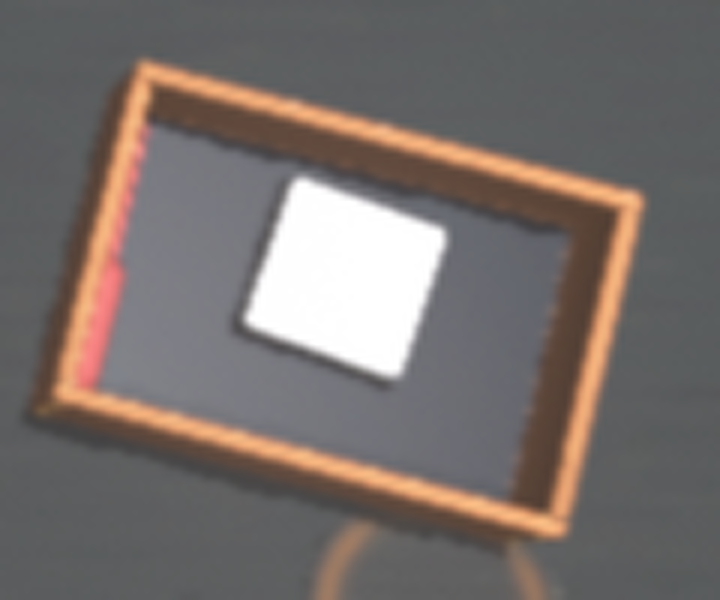

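```bash
python3 - <<'E'
from h import *
d=cap('top')
I=np.asarray(d['image']);m=(I.min(2)>200).astype(np.uint8)*255;k=np.zeros_like(m);k[205:248,445:490]=255;m&=k
b=cv2.boxPoints(cv2.minAreaRect(max(cv2.findContours(m,0,1)[0],key=cv2.contourArea)))
f=lambda x,y:(410+(x+.5)/6-.5,180+(y+.5)/6-.5)
def show(n,px,z):
    P=np.array([onz(d,*p,z)[:2] for p in px])
    e=[P[(k+1)%4]-P[k] for k in range(4)]
    print(n,'c',P.mean(0).round(1),[np.linalg.norm(x).round(1) for x in e],[np.degrees(np.arctan2(x[1],x[0])).round(1) for x in e])
show('auto',b,20)
show('man',[f(*p) for p in [(297,173),(449,232),(402,382),(243,321)]],20)
show('box',[f(*p) for p in [(140,62),(644,195),(563,536),(56,395)]],48)
E
```

```text
auto c [ 489.  -308.7] [np.float64(57.0), np.float64(57.1), np.float64(56.8), np.float64(56.7)] [np.float64(-20.1), np.float64(-109.2), np.float64(159.6), np.float64(71.0)]
man c [ 489.  -309.3] [np.float64(57.6), np.float64(57.3), np.float64(59.8), np.float64(57.7)] [np.float64(-112.1), np.float64(160.6), np.float64(68.3), np.float64(-21.6)]
box c [ 478.4 -300.8] [np.float64(179.7), np.float64(123.2), np.float64(178.6), np.float64(122.0)] [np.float64(-105.5), np.float64(164.0), np.float64(74.1), np.float64(-15.5)]
```

Request:
step_arm:
  commands: "0 0 -1 -0.4 -4.5 0 100;0 0 -1 -0.4 -4.5 0 100;0 0 -1 0 -4.5 0 100;0 0 -1 0 -4.5 0 100;0 0 -1 0 -4.5 0 100;0 0 -1 0 -4.5 0 100;0 0 -1 0 -4.5 0 100;0 0 -1 0 -4.5 0 100;0 0 -1 0 -4.5 0 100;0 0 -1 0.4 -4.5 0 100"

```text
time_s: 21.1
position: [477.7, -214.0, 151.4]
tcp_rot: [3.141, -0.001, 2.818]
ft_force: [0.9, 0.2, -0.1]
opening: 85.8
```

Request:
step_arm:
  commands: "0 0 -1 0.5 -4.5 0 100;0 0 -1 0.5 -4.5 0 100;0 0 0 0 0 -2 100;0 0 0 0 0 -2 100;0 0 0 0 0 0 100;0 0 0 0 0 0 100"

```text
time_s: 21.7
position: [487.7, -301.6, 111.5]
tcp_rot: [3.141, -0.002, 2.785]
ft_force: [0.1, -0.7, 0.8]
opening: 85.5
```

Request:
step_arm:
  commands: "0 0 0 0.13 -0.75 0 100;0 0 0 0 0 -3 100;0 0 0 0 0 -3 100;0 0 0 0 0 -3 100;0 0 0 0 0 -0.9 100;0 0 0 0 0 0 100;0 0 0 0 0 0 100"

```text
time_s: 22.4
position: [490.7, -310.2, 15.0]
tcp_rot: [-3.141, 0.002, 2.785]
ft_force: [0.2, -0.6, 0.2]
opening: 85.4
```

```bash
python3 - <<'E'
from h import *
s=cap('scene');d=cap('top')
j=cv2.cvtColor(np.asarray(s['image']),cv2.COLOR_RGB2BGR)
i=cv2.cvtColor(np.asarray(d['image']),cv2.COLOR_RGB2BGR)
cv2.imwrite('pics/s12.png',np.hstack([cv2.resize(j[240:370,330:460],None,fx=3,fy=3),cv2.resize(i[170:300,410:540],None,fx=3,fy=3)]))
E
```

```text
(no output)
```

View pics/s12.png

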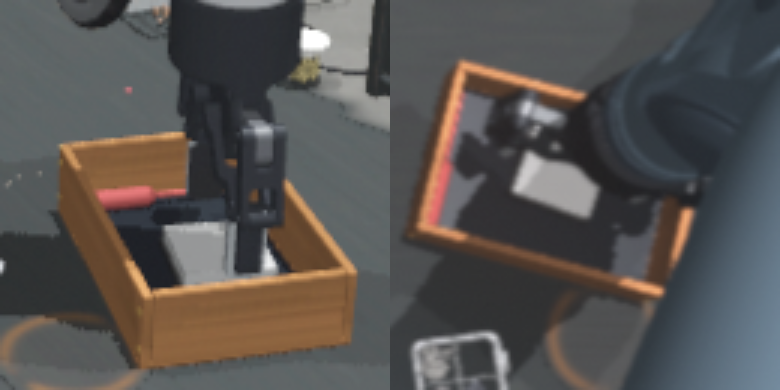

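Request:
step_arm:
  commands: "0 0 0 0 0 -1 100;0 0 0 0 0 -0.5 100;0 0 0 0 0 0 100;0 0 0 0 0 0 100;0 0 0 0 0 0 85;0 0 0 0 0 0 75;0 0 0 0 0 0 65;0 0 0 0 0 0 60;0 0 0 0 0 0 60;0 0 0 0 0 0 60"
  squeeze: 70

```text
time_s: 23.5
position: [490.6, -309.9, 0.5]
tcp_rot: [-3.141, 0.003, 2.785]
ft_force: [-1.6, 2.2, 12.3]
opening: 58.6
```

Request:
step_arm:
  commands: "0 0 0 0 0 0.5 60;0 0 0 0 0 1 60;0 0 0 0 0 2 60;0 0 0 0 0 3 60;0 0 0 0 0 3 60;0 0 3 -0.4 3 0.5 60;0 0 3 -0.4 3 0 60;0 0 3 -0.4 3 0 60;0 0 3 -0.4 3 0 60;0 0 3 -0.4 3 0 60"

```text
time_s: 24.5
position: [468.9, -157.9, 98.6]
tcp_rot: [3.141, -0.0, 3.048]
ft_force: [0.8, 0.9, -1.6]
opening: 58.5
```

Request:
step_arm:
  commands: "0 0 3 -0.4 4 0 60;0 0 3 -0.4 4 0 60;0 0 3 -0.5 4 0 60;0 0 3 -0.5 4 0 60;0 0 3.4 -0.5 3.5 0 60;0 0 0 0 0 -2 60;0 0 0 0 0 -2 60;0 0 0 0 0 -2 60;0 0 0 0 0 0 60;0 0 0 0 0 0 60"

```text
time_s: 25.5
position: [445.9, 35.8, 38.6]
tcp_rot: [3.141, -0.001, -2.968]
ft_force: [0.8, -0.2, -1.6]
opening: 58.2
```

```bash
python3 - <<'E'
from h import *
s=cap('scene');d=cap('top')
st=sensors.get_state();print(st['opening'],st['position'],st['tcp_rot'],st['ft_force'])
j=cv2.cvtColor(np.asarray(s['image']),cv2.COLOR_RGB2BGR)
i=cv2.cvtColor(np.asarray(d['image']),cv2.COLOR_RGB2BGR)
cv2.imwrite('pics/s13.png',np.hstack([cv2.resize(j[190:320,240:370],None,fx=3,fy=3),cv2.resize(i[190:320,250:380],None,fx=3,fy=3)]))
E
```

```text
58.191964084985166 [447.39434207  35.6267707   39.44530461] [-3.14129236e+00  1.56746840e-03 -2.96801426e+00] [ 1.24819481 -0.28468386 -1.64329431]
```

View pics/s13.png

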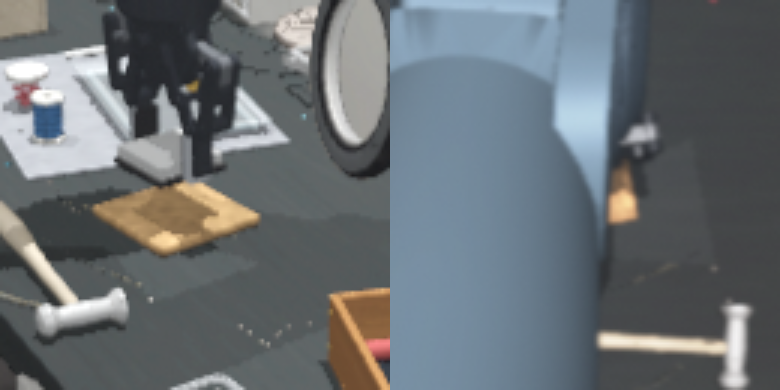

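Request:
step_arm:
  commands: "0 0 0 0 -0.13 -1.5 60;0 0 0 0 0 -1.2 60;0 0 0 0 0 -0.6 60;0 0 0 0 0 -0.1 60;0 0 0 0 0 0 60;0 0 0 0 0 0 60"

```text
time_s: 26.2
position: [447.2, 34.4, 5.1]
tcp_rot: [-3.141, 0.001, -2.968]
ft_force: [0.4, 0.6, -2.6]
opening: 58.5
```

Request:
step_arm:
  commands: "0 0 0 0 0 -0.1 60;0 0 0 0 0 0 60;0 0 0 0 0 0 72;0 0 0 0 0 0 85;0 0 0 0 0 0 100;0 0 0 0 0 0 100;0 0 0 0 0 2 100;0 0 0 0 0 4 100;0 0 0 0 0 4 100;0 0 0 0 4 3 100"

```text
time_s: 27.2
position: [448.0, 72.1, 135.9]
tcp_rot: [-3.14, 0.003, -2.974]
ft_force: [0.3, 0.3, 0.2]
opening: 85.7
```

Request:
step_arm:
  commands: "0 0 -2.3 0 4 0 100;0 0 -2.3 0 4 0 45;0 0 -2.3 0.5 4 0 45;0 0 -2.3 2 4 0 45;0 0 -2.4 2.5 1 0 45;0 0 -2.4 2.5 0 0 45;0 0 -2.4 2 0 0 45;0 0 -2.1 0 0 0 45;0 0 0 0 0 0 45"

```text
time_s: 28.1
position: [541.9, 244.5, 133.0]
tcp_rot: [-3.142, -0.0, 2.992]
ft_force: [0.2, 0.3, -0.1]
opening: 38.4
```

```bash
python3 - <<'E'
from h import *
s=cap('scene');d=cap('top','t14.png')
st=sensors.get_state();print(st['time_s'],st['opening'],st['position'],st['tcp_rot'],st['ft_force'])
j=cv2.cvtColor(np.asarray(s['image']),cv2.COLOR_RGB2BGR)
i=cv2.cvtColor(np.asarray(d['image']),cv2.COLOR_RGB2BGR)
cv2.imwrite('pics/s14.png',np.hstack([cv2.resize(j[160:320,230:390],None,fx=2.5,fy=2.5),cv2.resize(i[160:320,220:380],None,fx=2.5,fy=2.5)]))
I=np.asarray(d['image']);m=(I.min(2)>170).astype(np.uint8)*255;k=np.zeros_like(m);k[220:275,280:340]=255;m&=k
cs=cv2.findContours(m,0,1)[0]
if cs:
    b=cv2.boxPoints(cv2.minAreaRect(max(cs,key=cv2.contourArea)))
    P=np.array([onz(d,*p,23)[:2] for p in b]);e=[P[(k+1)%4]-P[k] for k in range(4)]
    print('block',P.mean(0).round(1),[np.linalg.norm(x).round(1) for x in e],[np.degrees(np.arctan2(x[1],x[0])).round(1) for x in e])
E
```

```text
28.2 38.25157715615572 [541.07706745 244.38678809 133.14548436] [-3.14140737e+00 -7.09960077e-04  2.99325693e+00] [-0.26269882 -0.18640494  0.02708038]
block [442.6  40.2] [np.float64(75.5), np.float64(77.7), np.float64(75.4), np.float64(77.0)] [np.float64(0.5), np.float64(-90.2), np.float64(180.0), np.float64(89.9)]
```

View pics/s14.png

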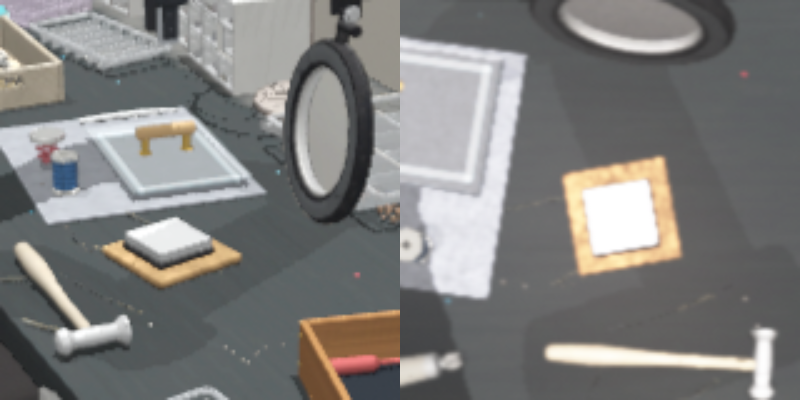

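Request:
step_arm:
  commands: "0 0 0 0.05 -0.6 -3 45;0 0 0 0 0 -3 45;0 0 0 0 0 -3 45;0 0 0 0 0 -2 45;0 0 0 0 0 0 45;0 0 0 0 0 0 45"

```text
time_s: 28.8
position: [541.4, 238.4, 23.7]
tcp_rot: [-3.141, -0.001, 2.993]
ft_force: [0.6, 0.7, 0.4]
opening: 38.8
```

```bash
python3 - <<'E'
from h import *
s=cap('scene')
st=sensors.get_state();print(st['opening'],st['position'],st['tcp_rot'],st['ft_force'])
j=cv2.cvtColor(np.asarray(s['image']),cv2.COLOR_RGB2BGR)
cv2.imwrite('pics/s15.png',cv2.resize(j[140:260,220:360],None,fx=5,fy=5,interpolation=cv2.INTER_CUBIC))
E
```

```text
38.429932855556245 [542.58038559 238.75376456  24.63011993] [3.14080475e+00 1.40578221e-03 2.99287163e+00] [ 0.51533427 -0.5469907   0.51255391]
```

View pics/s15.png

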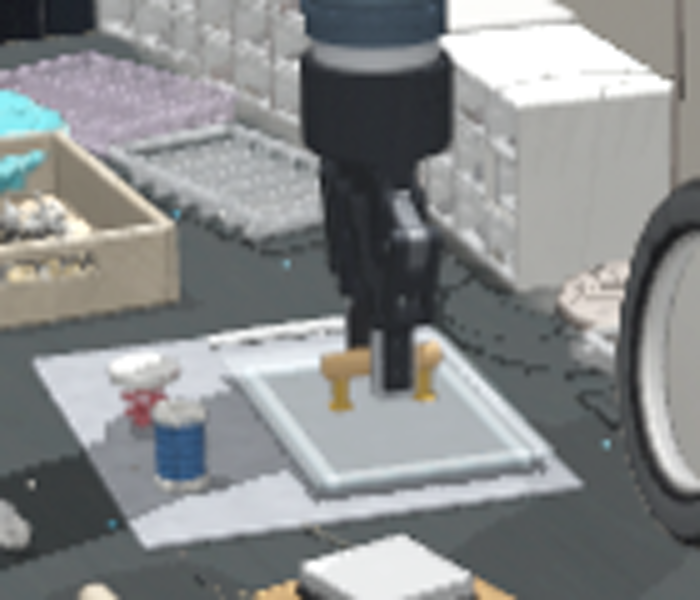

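Request:
step_arm:
  commands: "0 0 0 0 0 -0.15 45;0 0 0 0 0 0 45;0 0 0 0 0 0 30;0 0 0 0 0 0 20;0 0 0 0 0 0 10;0 0 0 0 0 0 5;0 0 0 0 0 0 5;0 0 0 0 0 0 5"
  squeeze: 60

```text
time_s: 29.65
position: [542.4, 238.6, 22.4]
tcp_rot: [3.141, 0.001, 2.993]
ft_force: [-1.7, -0.7, 5.6]
opening: 11.2
```

Request:
step_arm:
  commands: "0 0 0 0 0 0.5 5;0 0 0 0 0 1 5;0 0 0 0 0 2 5;0 0 0 0 0 3 5;0 0 0 0 0 3 5;0 0 0 -1.5 0 3 5;0 0 0 -3 0 0.5 5;0 0 0 -3 -1.5 0 5;0 0 0 -2 -3 0 5;0 0 0 0 -4 0 5"

```text
time_s: 30.65
position: [443.4, 153.6, 151.9]
tcp_rot: [-3.141, -0.003, 2.997]
ft_force: [2.4, -1.0, -2.0]
opening: 10.8
```

Request:
step_arm:
  commands: "0 0 -0.69 0 -4.2 0 5;0 0 -0.69 0 -4.2 0 5;0 0 -0.69 0 -4.2 0 5;0 0 -0.69 0 -4.2 0 5;0 0 -0.69 0 -4.2 0 5;0 0 -0.69 0.4 -4.2 0 5;0 0 -0.69 0.8 -4.2 0 5;0 0 -0.69 0.8 -4.2 0 5;0 0 -0.69 0.8 -4.2 0 5;0 0 -0.69 0.8 -4.2 0 5"

```text
time_s: 31.65
position: [482.7, -268.2, 152.1]
tcp_rot: [3.141, -0.0, 2.871]
ft_force: [0.9, -0.2, -2.1]
opening: 11.0
```

Request:
step_arm:
  commands: "0 0 0 0 -3 0 5;0 0 0 0 0 -2 5;0 0 0 0 0 -2 5;0 0 0 0 0 -2 5;0 0 0 0 0 0 5;0 0 0 0 0 0 5"

```text
time_s: 32.25
position: [482.6, -296.2, 92.1]
tcp_rot: [3.141, -0.001, 2.872]
ft_force: [0.2, -0.7, -1.6]
opening: 10.7
```

Correct to home x/y and come to just above the rim.

Request:
step_arm:
  commands: "0 0 0 -0.34 -0.58 0 5;0 0 0 0 0 -1.5 5;0 0 0 0 0 0 5;0 0 0 0 0 0 5"

```text
time_s: 32.65
position: [479.7, -302.6, 77.7]
tcp_rot: [-3.141, 0.0, 2.872]
ft_force: [0.3, 0.6, -1.8]
opening: 10.7
```

```bash
python3 - <<'E'
from h import *
s=cap('scene');d=cap('top')
st=sensors.get_state();print(st['opening'],st['position'],st['tcp_rot'],st['ft_force'])
j=cv2.cvtColor(np.asarray(s['image']),cv2.COLOR_RGB2BGR)
i=cv2.cvtColor(np.asarray(d['image']),cv2.COLOR_RGB2BGR)
cv2.imwrite('pics/s16.png',np.hstack([cv2.resize(j[250:370,340:460],None,fx=3.3,fy=4),cv2.resize(i[170:290,410:530],None,fx=3.3,fy=4)]))
E
```

```text
10.581182583349074 [ 480.0724888  -302.79521882   77.93286039] [-3.14107221e+00  1.34983338e-03  2.87207485e+00] [ 0.97720441  0.43895203 -2.20035317]
```

View pics/s16.png

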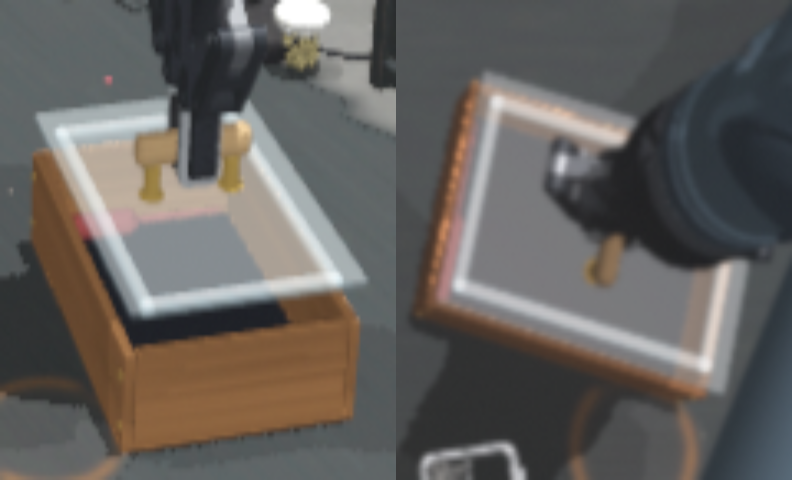

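Request:
step_arm:
  commands: "0 0 0 -0.05 0.05 -0.6 5;0 0 0 0 0 -0.4 5;0 0 0 0 0 -0.2 5;0 0 0 0 0 -0.2 5;0 0 0 0 0 0 5;0 0 0 0 0 0 5"

```text
time_s: 33.35
position: [479.1, -301.8, 62.8]
tcp_rot: [3.141, -0.0, 2.872]
ft_force: [-0.2, 0.9, -1.6]
opening: 11.0
```

Request:
step_arm:
  commands: "0 0 0 0 0 -0.15 5;0 0 0 0 0 -0.1 5;0 0 0 0 0 0 5;0 0 0 0 0 0 5"

```text
time_s: 33.75
position: [479.2, -301.9, 60.4]
tcp_rot: [-3.142, 0.0, 2.872]
ft_force: [0.4, -0.3, -1.7]
opening: 10.5
```

Request:
step_arm:
  commands: "0 0 0 0 0 -0.04 5;0 0 0 0 0 0 15;0 0 0 0 0 0 30;0 0 0 0 0 0 45;0 0 0 0 0 0 45;0 0 0 0 0 2 45;0 0 0 0 0 3 45;0 0 0 0 0 4 60;0 0 -5 0 2 0 60"

```text
time_s: 34.65
position: [482.6, -285.9, 155.7]
tcp_rot: [-3.138, 0.011, 2.78]
ft_force: [1.7, 0.2, 1.0]
opening: 51.3
```

Request:
step_arm:
  commands: "0 0 -5.6 -0.4 3.3 0 60;0 0 -5.6 -0.4 3.3 0 60;0 0 -5.6 -0.4 3.3 0 60;0 0 -5.6 -0.4 3.3 0 60;0 0 -5.6 -0.4 3.3 0 60;0 0 -5.6 -0.4 3.3 0 60;0 0 -5.6 -0.4 3.3 0 60;0 0 -5.6 -0.4 3.3 0 60;0 0 -5.6 -0.4 3.3 0 60;0 0 -5.6 -0.4 3.3 0 60"

```text
time_s: 35.65
position: [438.9, 49.5, 150.1]
tcp_rot: [3.141, 0.0, 1.803]
ft_force: [1.1, 0.1, 0.7]
opening: 50.7
```

```bash
python3 - <<'E'
from h import *
s=cap('scene');d=cap('top')
st=sensors.get_state();print(st['opening'],st['position'],st['tcp_rot'],st['ft_force'])
j=cv2.cvtColor(np.asarray(s['image']),cv2.COLOR_RGB2BGR)
i=cv2.cvtColor(np.asarray(d['image']),cv2.COLOR_RGB2BGR)
cv2.imwrite('pics/s17.png',np.hstack([cv2.resize(j[270:370,340:460],None,fx=3.3,fy=4),cv2.resize(i[180:280,410:530],None,fx=3.3,fy=4)]))
cv2.imwrite('pics/b4.png',cv2.resize(i[180:280,410:530],None,fx=6,fy=6,interpolation=cv2.INTER_CUBIC))
E
```

```text
51.215336542803556 [438.14017227  51.12658528 149.99916367] [-3.14153695e+00 -1.32852264e-03  1.81139833e+00] [-0.34042683 -1.30207379 -0.18513481]
```

View pics/s17.png

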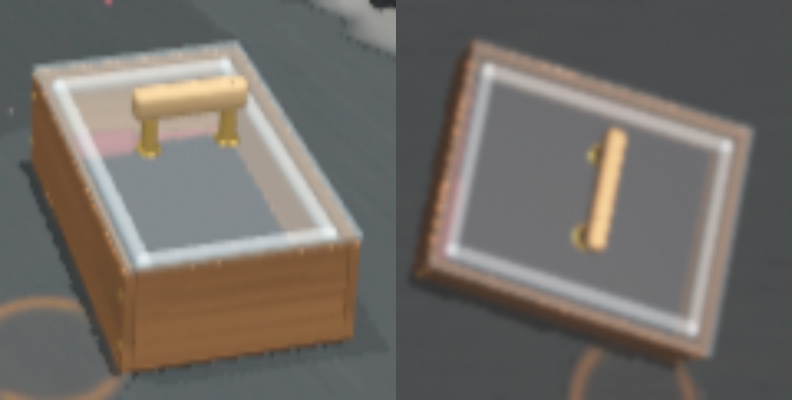

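View pics/b4.png

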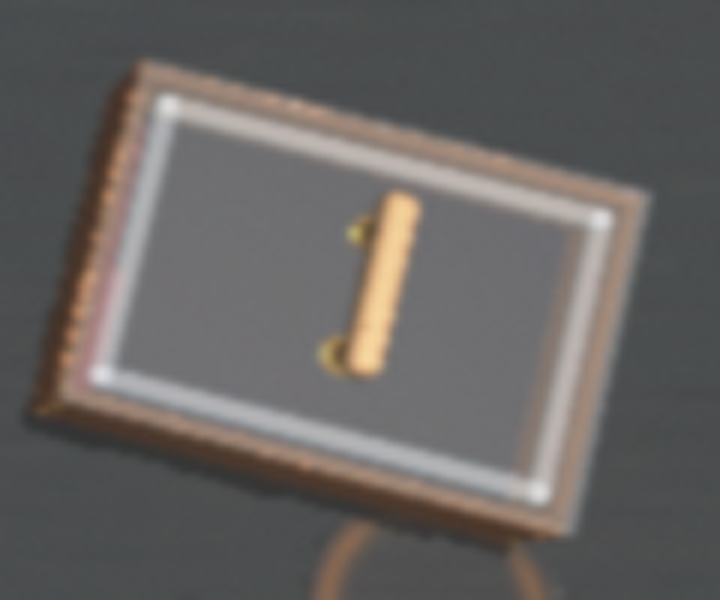

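Request:
step_arm:
  commands: "0 0 -4.8 -0.28 2.7 0 60;0 0 -4.8 -0.28 2.7 0 60;0 0 -4.8 -0.28 2.7 0 60;0 0 -4.8 -0.28 2.7 0 60;0 0 -4.8 -0.28 2.7 0 60;0 0 -4.8 -0.28 2.7 -2 60;0 0 0 0 0 -3 60;0 0 0 0 0 -2 60;0 0 0 0 0 0 60;0 0 0 0 0 0 60"

```text
time_s: 36.75
position: [422.4, 209.6, 80.2]
tcp_rot: [-3.141, 0.001, 1.304]
ft_force: [0.6, 0.2, -0.1]
opening: 51.3
```

```bash
python3 - <<'E'
from h import *
s=cap('scene')
st=sensors.get_state();print(st['opening'],st['position'],st['tcp_rot'],st['ft_force'])
j=cv2.cvtColor(np.asarray(s['image']),cv2.COLOR_RGB2BGR)
cv2.imwrite('pics/s18.png',cv2.resize(j[140:260,220:360],None,fx=5,fy=5,interpolation=cv2.INTER_CUBIC))
E
```

```text
50.944321075138504 [423.22922382 209.91271146  80.89343271] [ 3.14037835e+00 -5.32025000e-04  1.30434274e+00] [ 0.32306094  0.01505228 -0.64954849]
```

View pics/s18.png

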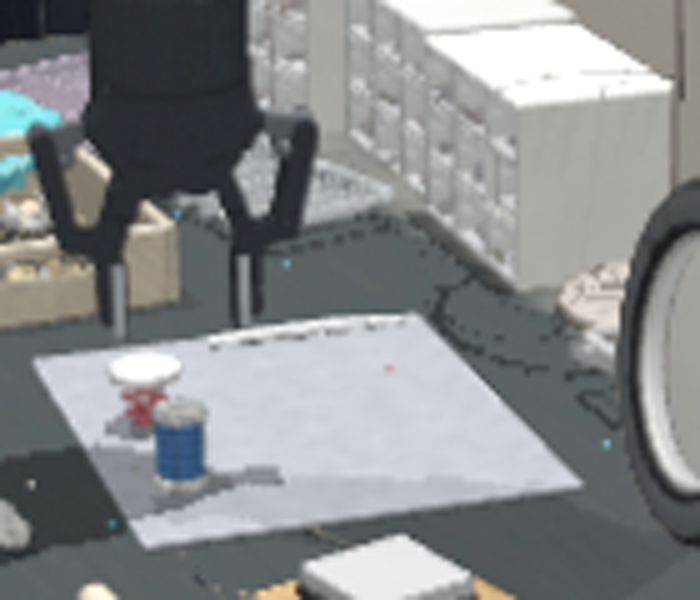

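Request:
step_arm:
  commands: "0 0 0 -0.15 0.35 -2 60;0 0 0 0 0 -3 60;0 0 0 0 0 -2 60;0 0 0 0 0 -0.3 60;0 0 0 0 0 0 60;0 0 0 0 0 0 60"

```text
time_s: 37.4
position: [422.4, 214.0, 8.5]
tcp_rot: [3.139, -0.002, 1.305]
ft_force: [0.1, -0.4, 0.7]
opening: 51.4
```

Request:
step_arm:
  commands: "0 0 0 -0.1 0 -0.15 60;0 0 0 0 0 0 45;0 0 0 0 0 0 35;0 0 0 0 0 0 25;0 0 0 0 0 0 15;0 0 0 0 0 0 15;0 0 0 0 0 0 15"
  squeeze: 30

```text
time_s: 38.1
position: [420.1, 213.8, 6.0]
tcp_rot: [3.141, -0.0, 1.305]
ft_force: [-1.5, -0.1, 6.9]
opening: 27.0
```

Request:
step_arm:
  commands: "0 0 0 0 0 1 15;0 0 0 0 0 3 15;0 0 0 0 0 4 15;0 0 0 0 0 4 15;0 0 0 0.4 -2 2 15;0 0 0 0.5 -4.2 0 15;0 0 0 0.5 -4.2 0 15;0 0 0 0.5 -4.2 0 15;0 0 0 0.5 -4.2 0 15;0 0 0 0.5 -4.2 0 15"

```text
time_s: 39.1
position: [448.6, -17.9, 146.0]
tcp_rot: [3.141, -0.0, 1.305]
ft_force: [0.1, 0.6, -0.2]
opening: 26.6
```

Request:
step_arm:
  commands: "0 0 0 0.42 -4.25 0 15;0 0 0 0.42 -4.25 0 15;0 0 0 0.42 -4.25 0 15;0 0 0 0.42 -4.25 0 15;0 0 0 0.42 -4.25 0 15;0 0 0 0.42 -4.25 0 15;0 0 0 0.42 -4.25 0 15;0 0 0 0.42 -4.25 0 15;0 0 0 0 0 0 15;0 0 0 0 0 0 15"

```text
time_s: 40.1
position: [482.0, -356.8, 145.3]
tcp_rot: [-3.141, -0.001, 1.303]
ft_force: [-0.7, 0.1, -1.6]
opening: 26.8
```

Request:
step_arm:
  commands: "0 0 0 0 0 -2 15;0 0 0 0 0 -3 15;0 0 0 0 0 -2 15;0 0 0 0 0 -1 15;0 0 0 0 0 0 15;0 0 0 0 0 0 15"

```text
time_s: 40.7
position: [482.8, -355.9, 66.4]
tcp_rot: [3.141, 0.0, 1.306]
ft_force: [-0.5, -0.1, -0.5]
opening: 26.9
```

```bash
python3 - <<'E'
from h import *
s=cap('scene')
st=sensors.get_state();print(st['opening'],st['position'],st['tcp_rot'],st['ft_force'])
j=cv2.cvtColor(np.asarray(s['image']),cv2.COLOR_RGB2BGR)
cv2.imwrite('pics/s19.png',cv2.resize(j[220:370,330:480],None,fx=4,fy=4,interpolation=cv2.INTER_CUBIC))
E
```

```text
27.04771391094134 [ 483.19887371 -356.45543436   66.88727922] [3.13971512e+00 8.75553246e-04 1.30535916e+00] [-0.34768829  1.02254395  1.33679966]
```

View pics/s19.png

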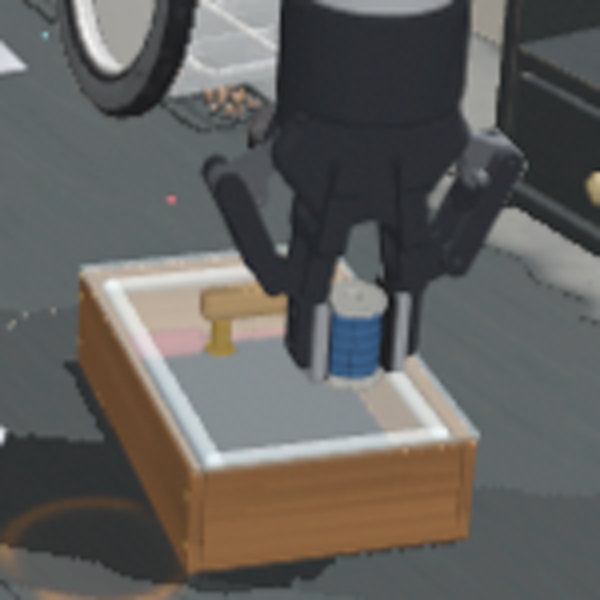

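Request:
step_arm:
  commands: "0 0 0 -0.1 -0.2 -0.6 15;0 0 0 0 0 -0.3 15;0 0 0 0 0 -0.1 15;0 0 0 0 0 0 15;0 0 0 0 0 0 15"

```text
time_s: 41.25
position: [481.4, -358.4, 55.5]
tcp_rot: [3.141, -0.0, 1.305]
ft_force: [-0.6, 0.8, 0.9]
opening: 27.2
```

Release, rise, and head for the pot.

Request:
step_arm:
  commands: "0 0 0 0 0 -0.04 15;0 0 0 0 0 0 15;0 0 0 0 0 0 32;0 0 0 0 0 0 40;0 0 0 0 0 0 50;0 0 0 0 0 0 60;0 0 0 0 0 3 60;0 0 0 0 0 4 60;0 0 0 -0.3 2 2 60;0 0 0 -0.4 4.4 0 60"

```text
time_s: 42.25
position: [477.4, -298.3, 149.2]
tcp_rot: [3.132, 0.005, 1.301]
ft_force: [1.6, -0.1, -0.2]
opening: 51.3
```

Request:
step_arm:
  commands: "0 0 0 -0.4 4.4 0 60;0 0 0 -0.4 4.4 0 60;0 0 0 -0.4 4.4 0 60;0 0 0 -0.4 4.4 0 60;0 0 0 -0.4 4.4 0 60;0 0 0 -0.4 4.4 0 60;0 0 0 -0.4 4.4 0 60;0 0 0 -0.4 4.4 0 60;0 0 0 -0.4 4.4 0 60;0 0 0 -0.4 4.4 0 60"

```text
time_s: 43.25
position: [434.1, 147.4, 145.4]
tcp_rot: [3.141, -0.0, 1.305]
ft_force: [0.6, -0.8, 0.3]
opening: 51.0
```

```bash
python3 - <<'E'
from h import *
s=cap('scene');d=cap('top')
st=sensors.get_state();print(st['opening'],st['position'],st['tcp_rot'],st['ft_force'])
j=cv2.cvtColor(np.asarray(s['image']),cv2.COLOR_RGB2BGR)
i=cv2.cvtColor(np.asarray(d['image']),cv2.COLOR_RGB2BGR)
cv2.imwrite('pics/s20.png',np.hstack([cv2.resize(j[260:360,340:460],None,fx=3.3,fy=4),cv2.resize(i[180:280,410:530],None,fx=3.3,fy=4)]))
E
```

```text
51.15879265053416 [433.64202976 150.09921708 145.33287214] [ 3.14152259e+00 -2.03255305e-03  1.31223102e+00] [ 0.33720831 -0.90030208 -0.36908564]
```

View pics/s20.png

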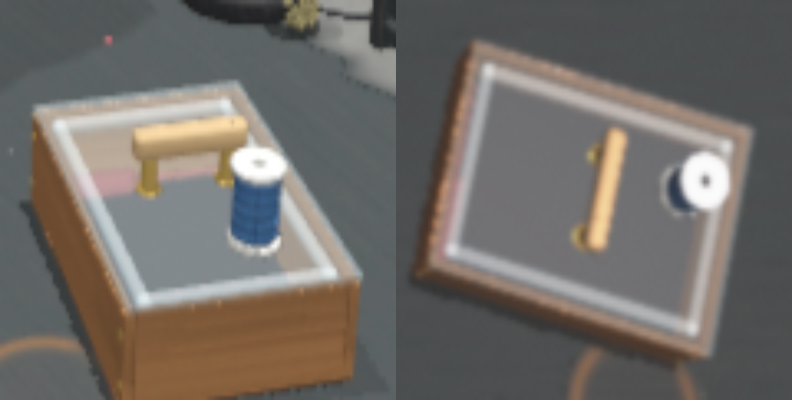

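Request:
step_arm:
  commands: "0 0 0 0 4.4 0 60;0 0 0 0 4.4 0 60;0 0 0 0 4.4 0 60;0 0 0 0 0.5 -3 60;0 0 0 0 0 -3 60;0 0 0 0 0 -2 60;0 0 0 0 0 0 60;0 0 0 0 0 0 60"

```text
time_s: 44.15
position: [434.5, 282.1, 65.3]
tcp_rot: [-3.141, 0.001, 1.304]
ft_force: [0.4, 0.4, 0.3]
opening: 50.9
```

```bash
python3 - <<'E'
from h import *
s=cap('scene')
st=sensors.get_state();print(st['opening'],st['position'],st['tcp_rot'],st['ft_force'])
j=cv2.cvtColor(np.asarray(s['image']),cv2.COLOR_RGB2BGR)
cv2.imwrite('pics/s21.png',cv2.resize(j[140:260,220:360],None,fx=5,fy=5,interpolation=cv2.INTER_CUBIC))
E
```

```text
51.29053036241678 [435.29671087 282.54328504  66.09408753] [ 3.14045973e+00 -7.79136605e-04  1.30405596e+00] [-0.25378215 -0.21137139 -0.69621178]
```

View pics/s21.png

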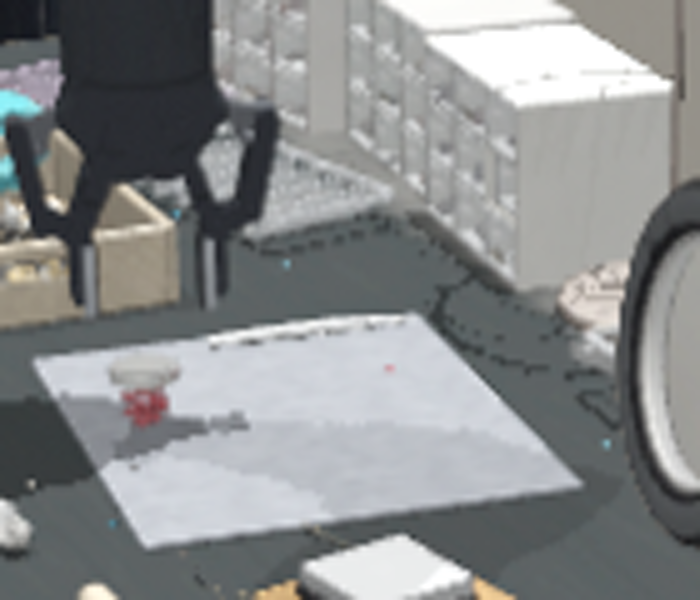

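Request:
step_arm:
  commands: "0 0 0 -0.2 0.62 0 60;0 0 0 0 0 -2 60;0 0 0 0 0 -2 60;0 0 0 0 0 -1.2 60;0 0 0 0 0 0 60;0 0 0 0 0 0 60"

```text
time_s: 44.8
position: [432.8, 289.2, 13.7]
tcp_rot: [3.141, -0.0, 1.305]
ft_force: [-0.4, -0.0, 0.1]
opening: 51.0
```

Request:
step_arm:
  commands: "0 0 0 0 0 0 45;0 0 0 0 0 0 35;0 0 0 0 0 0 25;0 0 0 0 0 0 25;0 0 0 0 0 0 25;0 0 0 0 0 0 25"
  squeeze: 30

```text
time_s: 45.4
position: [433.4, 289.4, 14.4]
tcp_rot: [3.14, -0.002, 1.305]
ft_force: [-1.0, -0.6, 6.9]
opening: 34.2
```

Request:
step_arm:
  commands: "0 0 0 0 0 1 25;0 0 0 0 0 3 25;0 0 0 0 0 4 25;0 0 0 0 0 4 25;0 0 0 0.4 -3 1 25;0 0 0 0.4 -4.2 0 25;0 0 0 0.4 -4.2 0 25;0 0 0 0.4 -4.2 0 25;0 0 0 0.4 -4.2 0 25;0 0 0 0.4 -4.2 0 25"

```text
time_s: 46.4
position: [456.3, 47.3, 143.9]
tcp_rot: [3.141, -0.0, 1.305]
ft_force: [1.3, 0.4, -1.2]
opening: 34.2
```

Request:
step_arm:
  commands: "0 0 0 0.4 -4.2 0 25;0 0 0 0.4 -4.2 0 25;0 0 0 0.4 -4.2 0 25;0 0 0 0.4 -4.2 0 25;0 0 0 0.4 -4.2 0 25;0 0 0 0.4 -4.2 0 25;0 0 0 0.4 -3.6 0 25;0 0 0 0 0 0 25;0 0 0 0 0 0 25"

```text
time_s: 47.3
position: [484.2, -239.5, 143.4]
tcp_rot: [-3.142, -0.001, 1.303]
ft_force: [-0.6, 0.3, -0.8]
opening: 33.9
```

Request:
step_arm:
  commands: "0 0 0 0.15 -0.95 -2 25;0 0 0 0 0 -2.5 25;0 0 0 0 0 -2 25;0 0 0 0 0 -0.5 25;0 0 0 0 0 0 25;0 0 0 0 0 0 25"

```text
time_s: 47.9
position: [486.5, -248.3, 74.2]
tcp_rot: [3.14, 0.0, 1.306]
ft_force: [-0.0, -0.6, -0.2]
opening: 34.1
```

```bash
python3 - <<'E'
from h import *
s=cap('scene')
st=sensors.get_state();print(st['opening'],st['position'],st['tcp_rot'],st['ft_force'])
j=cv2.cvtColor(np.asarray(s['image']),cv2.COLOR_RGB2BGR)
cv2.imwrite('pics/s22.png',cv2.resize(j[220:370,330:480],None,fx=4,fy=4,interpolation=cv2.INTER_CUBIC))
E
```

```text
34.37714460902585 [ 486.80554561 -248.63089607   74.46352694] [3.13948026e+00 6.00745831e-04 1.30553861e+00] [ 0.03456532  0.7593164  -0.44641525]
```

View pics/s22.png

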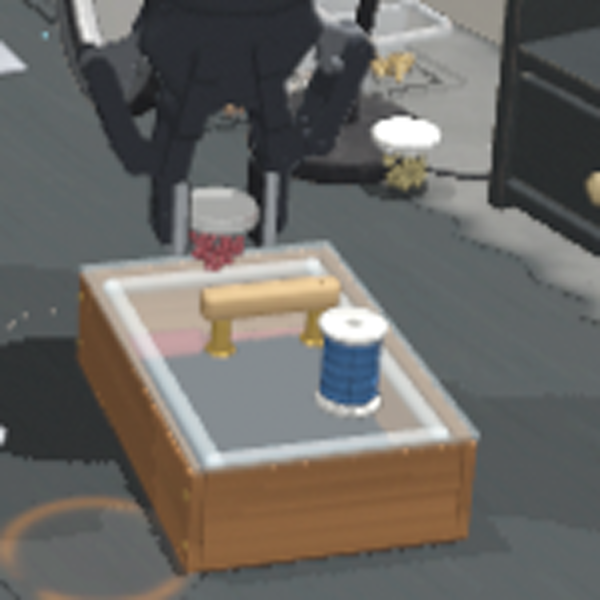

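Down to about z 63.3.

Request:
step_arm:
  commands: "0 0 0 -0.05 -0.05 -0.6 25;0 0 0 0 0 -0.4 25;0 0 0 0 0 0 25;0 0 0 0 0 0 25"

```text
time_s: 48.35
position: [485.9, -249.5, 63.4]
tcp_rot: [3.14, 0.0, 1.305]
ft_force: [0.6, -1.5, 1.5]
opening: 33.9
```

Request:
step_arm:
  commands: "0 0 0 0 0 -0.04 25;0 0 0 0 0 0 25;0 0 0 0 0 0 42;0 0 0 0 0 0 50;0 0 0 0 0 0 60;0 0 0 0 0 0 60;0 0 0 0 0 3 60;0 0 0 0 0 4 60;0 0 0 -1 4 3 60;0 0 0 -1 4 0 60"

```text
time_s: 49.35
position: [468.7, -171.4, 166.5]
tcp_rot: [3.133, 0.002, 1.303]
ft_force: [0.6, 0.4, -0.9]
opening: 51.3
```

Request:
step_arm:
  commands: "0 0 0 -1 4 0 60;0 0 0 -1 4 0 60;0 0 0 -1 4 0 60;0 0 0 -1 4 0 60;0 0 0 0 4 0 60;0 0 0 0 4 0 60;0 0 0 0 4 0 60;0 0 0 0 4 0 60;0 0 0 0 0 0 60;0 0 0 0 0 0 60"

```text
time_s: 50.35
position: [425.3, 150.6, 161.9]
tcp_rot: [-3.141, 0.001, 1.307]
ft_force: [0.4, -0.1, -0.5]
opening: 51.3
```

```bash
python3 - <<'E'
from h import *
s=cap('scene','s23f.png');d=cap('top','t23f.png')
st=sensors.get_state();print(st['time_s'],st['position'],st['ft_force'])
j=cv2.cvtColor(np.asarray(s['image']),cv2.COLOR_RGB2BGR)
i=cv2.cvtColor(np.asarray(d['image']),cv2.COLOR_RGB2BGR)
cv2.imwrite('pics/s23.png',np.hstack([cv2.resize(j[260:360,340:460],None,fx=3.3,fy=4),cv2.resize(i[180:280,410:530],None,fx=3.3,fy=4)]))
cv2.imwrite('pics/b5.png',cv2.resize(i[180:280,410:530],None,fx=6,fy=6,interpolation=cv2.INTER_CUBIC))
E
```

```text
50.45 [425.41094636 149.28984203 161.92574572] [ 0.1122033   0.23002878 -0.42238491]
```

View pics/s23.png

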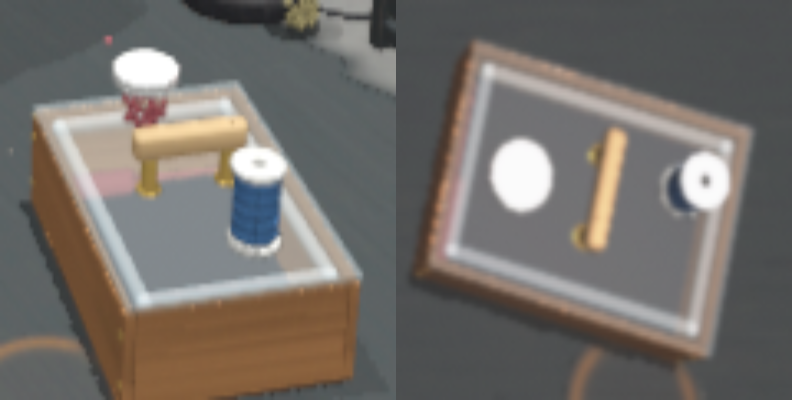

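View pics/b5.png

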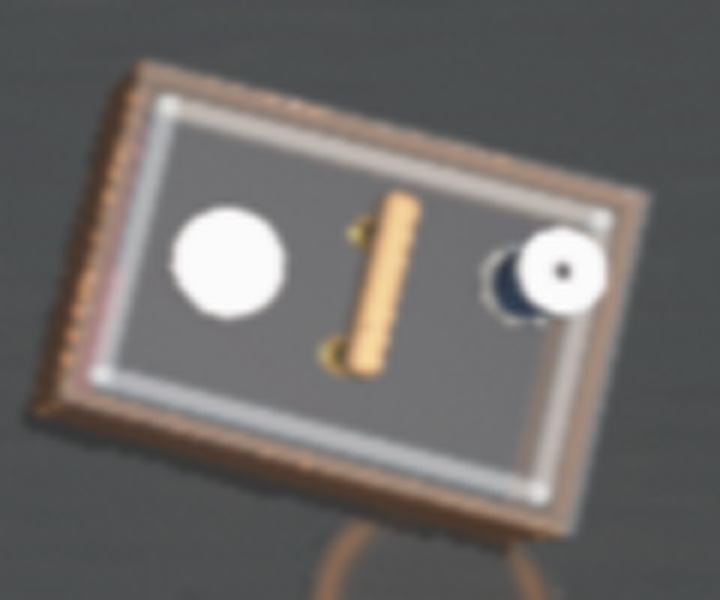

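View pics/s23f.png

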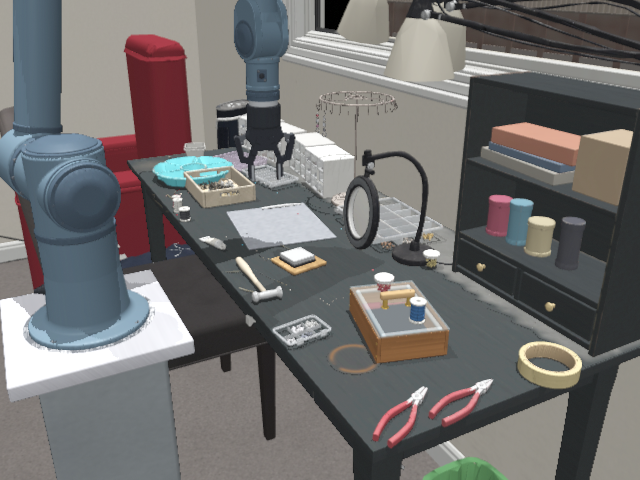

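```bash
python3 - <<'E'
from h import *
print(workorder.finish_job())
E
```

```text
the job is handed in; nothing more can be done
None
```

I carried out the whole job and handed it in at about 50 s of the 138 s allowed; the hand-in gives no verdict.

- **Sequence:** The spool and pot went to the mat, then the lid was laid flat there. The block went on to the cork pad, the lid went back on the box, and the spool and pot went back on the lid.
- **Spool and pot:** In the last pictures both stand upright on the lid. The top-view pixels put each within about 2 mm of where it started.
- **Lid:** It sits flush in the rim, about 1 mm from its first position. The arm released it at about the height where it had first gripped it, without touching resistance.
- **Block:** It looks centred on the pad to within a millimetre or two and square to a few degrees. I checked this by eye in the picture after placing it.
- **Failed check:** My automatic contour measurement of the block on the pad was not usable. The mask also picked up cork, giving 75 mm sides, so I discarded it and relied on the view by eye.
- **Arm:** It stands clear over the mat area, touching nothing.

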